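# Seat a microscope lens barrel in its V-block and hold it down for measuring

### The arm

A 6-joint arm with a two-finger parallel gripper is mounted at the origin on the work surface. World frame = base frame: x ahead of the robot, y to its left, z up, the work surface at z = 0. Lengths are in m, angles in degrees, forces in N, time in s.
With the tool pointing down it reaches from about 0.4 to 0.825 m from the base axis. Payload 7 kg.
Tool frame: the origin (TCP) lies at the very end of the fingers, on their centre line; the grasp point (between the pads) lies 19 mm behind it; z points along the fingers, y is the line along which they close (so a half turn about z gives the same grasp; the last joint's range is limited). The gripper opens to 88 mm and grips with 3 to 60 N. Pads are 19 mm wide; open, the fingers measure 130 mm over their backs; the gripper's body (78 mm by 193 mm) begins 47 mm behind the grasp point.
Start: joints at [81.538, 20.546, 0.682, 0, -70.136, -16.507], TCP at [0.285, 0.612, 0.227] pointing down, gripper open.
Joint ranges: [-176.03, 176.03], [-82.01, 121.73], [-58.28, 71.71], [-173.87, 95.51], [-174.79, -0.11], [-173.66, 173.66]. Speed limits (degrees/s): [136.94, 136.94, 172.46, 180, 180, 180].

### API

Orientations are given as [roll, pitch, yaw] about the fixed x, y, z axes, in that order (R = Rz(yaw) Ry(pitch) Rx(roll)).
In Python, from plant import ctrl, cams, workorder gives the robot as it stands.
- The arm moves only by the tool play_rows, never from a script. Its argument "motion" is a list of rows, each an object of numbers: "x", "y", "z": the shift along the tool's x, y, z normalised to -1 to 1, where 1 is 0.025 m; "rx", "ry", "rz": the turn, a rotation vector about the tool's x, y, z normalised to -1 to 1, where 1 is 4 degrees. A call has 1 to 20 rows; each row shifts and turns the commanded pose from where the row before left it, along the tool's axes as they then stand; what a row does not reach is not made up. A row lasts 1/8 s, in which the tool goes at most 62.5 mm and 10.7 degrees, less where a joint would pass 70% of its speed; a pose out of reach is approached as far as the arm can. A call with a number of a shift or a turn outside -1 to 1 is refused whole. A call with a gripper value outside its range is refused whole. "fingers" is the opening, from -1 (shut) to 1 (fully open), set as the call begins (left out, the last holds). The fingers move at their own pace and stop on an object; the grip force is fixed at half the most. Time passes only in rows, so rows that do not move let the fingers close. It gives the time, the measured TCP pose, the force, the opening and the grip force at its end, in the units of the state.
- ctrl.get_obs(): the state, without advancing time (a new reading comes with each control period).
- cams.snapshot(name): name is "scene" or "top"; returns the picture (420x560x3 uint8, blue, green, red); there is no depth.
- cams.get_calibration(name): a dict with "vertical_fov" (degrees; the focal length in pixels is half the picture's height over the tangent of half this angle, whatever the lens; pixels are square), "cx", "cy" (the principal point, pixels), "position" and "rotation" of the camera in the world. Camera axes: x right, y up, looking along -z (the intrinsics and any distortion apply to the point x, -y, -z); pixel columns grow to the right and rows downward; lengths in m; the calibration is good to about 2 mm. A picture is of the moment at which its call begins. get_calibration takes no time and is no camera call.
- workorder.close_job(): hands the job in; it is judged then, once.
The state is a dict: "clock": time; "joint_pos": joint angles; "qvel": joint speeds; "tau": joint torques, N m; "tool_pos": TCP position; "orientation": TCP orientation; "force": force on the tool from outside, world axes, zero at the start; "moment": the same for the moment, N m; "opening": finger opening in m; "gripper_force": force on a finger pad.
Only numpy, scipy, OpenCV 4.12 (cv2) and the standard library are available. Lean on these libraries where they do the work, as an engineer would, in place of code of your own. Each camera call takes 0.05 s, during which the arm holds its last target. There are 200 camera calls.

### The job

Set the loose V-block squarely on the riser plate, its edges flush with the plate all round, and let go of it. Then lift the lens barrel out of its low plastic rest, lay it in the V along the groove, centred lengthwise, and press it gently down, with about 10 N, so that it bears on both sloping faces. Finish while the gripper still holds it pressed there (gripping it or pushing on its top), and leave the other things on the bench where they are.

Things in the scene. Friction and masses are not known exactly. Their poses are not given: they have to be found in the camera images.
- riser: flat steel riser plate screwed to the bench (it does not move), 84 mm long (its x) by 48 mm wide (its y) by 20 mm high. Origin: centre of its underside, on the bench; z up. The top face is 20 mm above the origin.
- vblock: loose aluminium V-block, about 0.5 kg, 44 mm high. Foot: slab 84 mm (x) by 48 mm (y) by 20 mm high, same footprint as the riser plate. On it stand V jaws at both ends, with an open gap between (x -23 to +23 mm) where fingers fit across, down to the foot. Grip the foot in the gap, across y (48 mm). Origin: centre of the underside; z up. Either end may go either way.
- jaw_left: the two V-block jaws on its +y side, each 19 mm long in x, fixed to it, same frame and origin. The V groove runs along x; faces slope at 45 degrees and would meet at y 0, 24 mm above the underside; tops at 44 mm, mouth 40 mm wide. Polished, low friction (about 0.2) against the barrel. A seated barrel's axis is 46.6 mm above the V-block's underside.
- jaw_right: the two V-block jaws on its -y side, mirror image of jaw_left; fixed to the V-block, same frame and origin
- rest: low black plastic rest fixed to the bench, 90 mm (x) by 46 mm (y) base plate, 3 mm thick, with a V saddle 12 mm long and about 18 mm high at each end; the open gap between the saddles is 56 mm long (x -28 to +28 mm), for the fingers. Origin: centre of its underside, on the bench; z up.
- lens: grey lens barrel, a plain cylinder 32 mm in diameter and 92 mm long, with a dark band near each end, about 0.18 kg, lying in the two saddles of the rest. Origin: its centre, on the axis, 26.5 mm above the bench at the start; x runs along the barrel. It can be gripped across its middle from above. Either end may go either way.
- eyepiece: bystander: black stepped eyepiece standing upright, 38 mm in diameter, 48 mm high; origin at the centre of its underside
- cleaner: bystander: small white bottle, 48 mm in diameter, 110 mm high; origin at the centre of its underside
- dish: bystander: shallow glass dish, 80 mm across, 16 mm high; origin at the centre of its underside
- driver: bystander: screwdriver with a black handle, lying on the bench; origin near its middle

How it is judged:
By the outcome, as a careful person would: the job done as asked, in the order asked, and still so for the second after the job is handed in, while the arm keeps its last pose, push and grip.
It also fails if it takes over 54 s, if anything falls off the work surface, if the arm or the gripper's body presses on something with over 40 N, if the wrist force passes 120 N, or if a joint passes its speed limit or range.

## Working session

There is one attempt and no reset: what is moved stays moved. The work goes in short steps, Python scripts to look and compute and a tool call to move; the robot and the scene stay as the last step left them, time stands still between calls to the robot, and variables do not carry over. Pictures are saved under pics/ and viewed, at most 10 in all, crops included, and the job is handed in when it is done.

Besides the shell and the picture viewer there is one more tool, called after "Call:" in YAML: its name, and indented under it one key for each argument. play_rows: Moves the arm, as the interface text tells. Its arguments: {"type":"object","properties":{"motion":{"type":"array"},"fingers":{"type":"number"}},"required":["motion"]}

```bash
ls; mkdir -p pics
python3 - <<'E'
from plant import ctrl,cams
import cv2
print(ctrl.get_obs())
for n in ("scene","top"):
    cv2.imwrite(f"pics/{n}0.png",cams.snapshot(n)); print(cams.get_calibration(n))
E
```

```text
pics
{'clock': 0.0, 'joint_pos': array([ 8.15361553e+01,  2.05897148e+01,  6.33617314e-01, -1.98806949e-02,
       -7.01366166e+01, -1.65065751e+01]), 'qvel': array([ 0.08245288, -0.04638166, -0.05404459,  0.01081627, -0.02613967,
        0.13367198]), 'tau': array([-3.92526545e-04, -5.82717705e+01,  2.93058264e+01,  6.99741304e+00,
        6.99909084e-03, -1.47222440e-04]), 'tool_pos': array([0.28477308, 0.6114401 , 0.22564168]), 'orientation': array([ 1.79905796e+02, -8.42591275e-03, -2.49771831e+01]), 'force': array([ 0.47816781, -0.27018379,  0.34033757]), 'moment': array([-0.02792577, -0.02335732,  0.0751251 ]), 'gripper_force': 0.0, 'opening': 0.08791031432532292}
{'vertical_fov': 57.43700554770856, 'cx': 282.11167364426643, 'cy': 210.47923663847484, 'position': array([ 0.91774467, -0.30586468,  0.66034508]), 'rotation': array([33.41449636,  0.5617908 , 48.65451787])}
{'vertical_fov': 49.751020732530776, 'cx': 275.50823494630373, 'cy': 209.41637433650828, 'position': array([ 0.5175415 , -0.05551092,  0.94134141]), 'rotation': array([  6.19889501,   0.9240417 , -89.00295603])}
```

View pics/scene0.png

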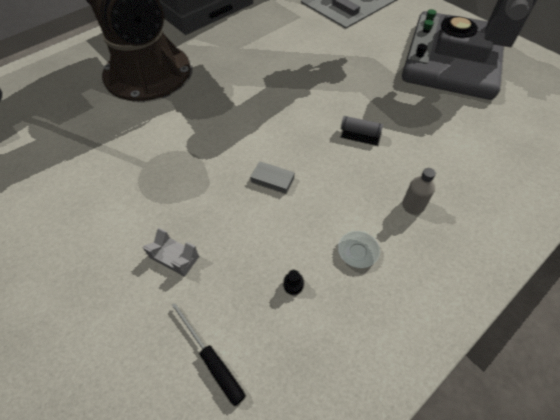

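View pics/top0.png

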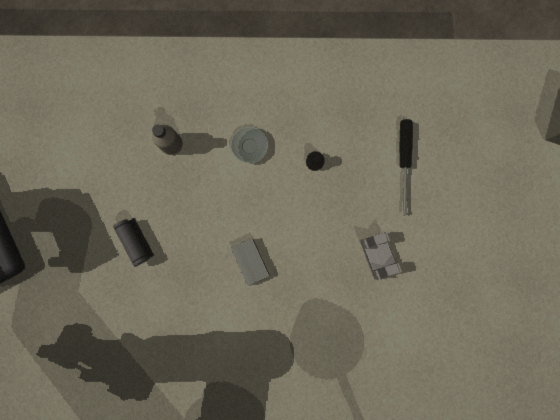

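The top picture shows the V-block at about (380,255), the riser at (250,262) and the lens at (133,242). In the scene picture they are at (172,252), (272,178) and (362,130). Next I'll enlarge crops of these.

```bash
cat > h.py <<'E'
import numpy as np, cv2
from scipy.spatial.transform import Rotation as R
from plant import ctrl,cams
def cam(n):
    c=cams.get_calibration(n); f=210/np.tan(np.radians(c["vertical_fov"])/2)
    return f,c["cx"],c["cy"],np.array(c["position"]),R.from_euler("xyz",c["rotation"],degrees=True).as_matrix()
def unproj(n,uv,z):
    f,cx,cy,p,M=cam(n); uv=np.atleast_2d(np.float64(uv))
    d=np.c_[(uv[:,0]-cx)/f,-(uv[:,1]-cy)/f,-np.ones(len(uv))]@M.T
    return p+d*((z-p[2])/d[:,2])[:,None]
def proj(n,P):
    f,cx,cy,p,M=cam(n); q=(np.atleast_2d(P)-p)@M
    return np.c_[cx+f*q[:,0]/-q[:,2],cy-f*q[:,1]/-q[:,2]]
def crop(img,c,w,h,s):
    x,y=int(c[0]-w/2),int(c[1]-h/2)
    o=cv2.resize(img[y:y+h,x:x+w],None,fx=s,fy=s,interpolation=cv2.INTER_CUBIC)
    o=np.clip(o.astype(float)*1.6,0,255).astype(np.uint8)
    for k in range(0,w,10): cv2.putText(o,str(x+k),(k*s,8),0,.3,(0,255,255)); cv2.line(o,(k*s,10),(k*s,14),(0,255,255))
    for k in range(10,h,10): cv2.putText(o,str(y+k),(0,k*s+3),0,.3,(0,255,255))
    return o
E
python3 - <<'E'
from h import *
t=cv2.imread("pics/top0.png"); s=cv2.imread("pics/scene0.png")
a=np.hstack([crop(t,c,66,72,4) for c in((382,255),(251,262),(133,242))])
b=np.hstack([crop(s,c,66,72,4) for c in((172,252),(272,178),(362,130))])
cv2.imwrite("pics/m1.png",np.vstack([a,b]))
print(unproj("top",[(380,255),(250,262),(133,242)],0.02),unproj("scene",[(172,252),(272,178),(362,130)],0.02))
E
```

```text
[[ 0.52818718 -0.25127081  0.02      ]
 [ 0.50956797  0.01082612  0.02      ]
 [ 0.54591744  0.25078058  0.02      ]] [[ 0.52908139 -0.24711006  0.02      ]
 [ 0.52019607  0.00701911  0.02      ]
 [ 0.55189389  0.25425684  0.02      ]]
```

View pics/m1.png

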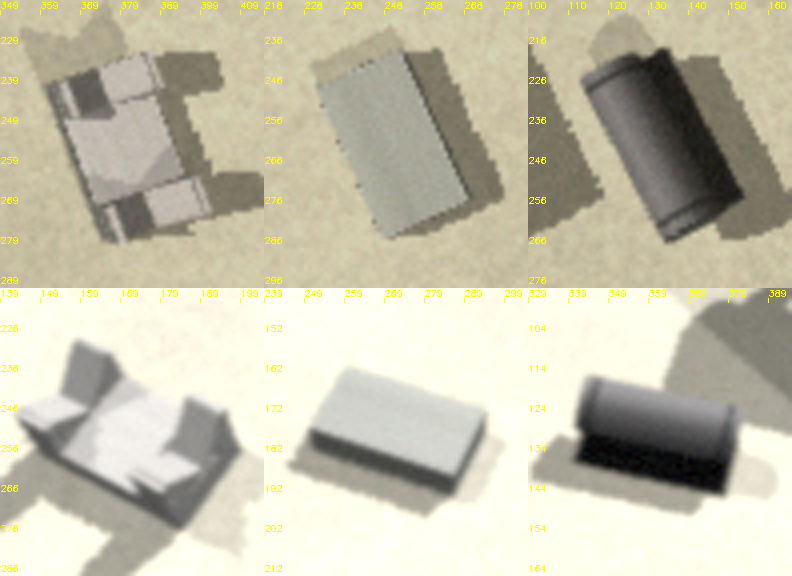

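```bash
cat >> h.py <<'E'
def refine(img,corners,m=0.2,r=3.0):
    """subpixel quad: strongest gradient across each edge, line fit, intersect"""
    g=cv2.cvtColor(img,cv2.COLOR_BGR2GRAY).astype(np.float32); C=np.float64(corners); L=[]
    for i in range(len(C)):
        a,b=C[i],C[(i+1)%len(C)]; d=(b-a)/np.linalg.norm(b-a); n=np.array([-d[1],d[0]])
        t=np.arange(-r,r+.01,.1); s=np.linspace(m,1-m,40)
        P=a+s[:,None,None]*(b-a)+t[None,:,None]*n
        v=cv2.remap(g,P[...,0].astype(np.float32),P[...,1].astype(np.float32),cv2.INTER_LINEAR)
        v=cv2.GaussianBlur(v.mean(0)[None] if False else v,(9,9),0); G=np.abs(np.gradient(v,axis=1))**2
        o=(G*t).sum(1)/G.sum(1); pts=a+s[:,None]*(b-a)+o[:,None]*n
        vx,vy,x,y=cv2.fitLine(pts.astype(np.float32),cv2.DIST_HUBER,0,.01,.01).ravel(); L.append((np.array([x,y]),np.array([vx,vy])))
    out=[]
    for i in range(len(C)):
        (p,d),(q,e)=L[i-1],L[i]; k=np.linalg.solve(np.c_[d,-e],q-p); out.append(p+k[0]*d)
    return np.array(out)
def rect(W):
    """W: corners order, edge 1->2 long. centre, yaw, lengths"""
    W=W[:,:2]; d=(W[2]-W[1])+(W[3]-W[0]); e=[np.linalg.norm(W[(i+1)%4]-W[i])*1e3 for i in range(4)]
    return W.mean(0).round(4),round(float(np.degrees(np.arctan2(d[1],d[0]))),2),np.round(e,1)
E
python3 - <<'E'
from h import *
t=cv2.imread("pics/top0.png"); s=cv2.imread("pics/scene0.png")
a=refine(t,[(232,247.5),(252.5,238),(269.2,276),(249,285.5)]); print(a.round(1),rect(unproj("top",a,.02)))
# scene: cell x0=239,y0=142: TL(345,368) R(485,412) B(455,475) L(310,430)
c=lambda x,y:(239+(x-264)/4,142+(y-288)/4)
b=refine(s,[c(455,475),c(487,412),c(346,368),c(310,430)],r=2); print(b.round(1),rect(unproj("scene",b,.02)))
# vblock top: left edge z=0, right edge z=.044
V=np.array([(361,240.2),(388.5,231.5),(402.2,272),(374.8,279)]); V=refine(t,V,m=.1)
W=np.array([unproj("top",V[i],z)[0] for i,z in enumerate((0,.044,.044,0))]); print(V.round(1),rect(W))
# lens top: cell x0=100,y0=206
c=lambda x,y:(100+(x-528)/4,206+y/4)
l=refine(t,[c(583,82),c(665,48),c(745,200),c(668,240)]); print(l.round(1),rect(unproj("top",l,.0265)))
# predicted vblock in scene
P=rect(W); yw=np.radians(P[1]); M=np.array([[np.cos(yw),-np.sin(yw)],[np.sin(yw),np.cos(yw)]])
for z,dy in((0,.024),(.044,.022)):
    q=np.array([(x,y) for x in(-.042,.042) for y in(-dy,dy)])@M.T+P[0]; print(z,proj("scene",np.c_[q,np.full(4,z)]).round(1).tolist())
E
```

```text
[[230.  247.3]
 [251.7 237.9]
 [269.3 276.9]
 [248.2 287. ]] (array([0.5092, 0.0113]), -154.07, array([47.9, 86.3, 47. , 88. ]))
[[286.7 188.8]
 [295.5 172.5]
 [259.3 160.8]
 [249.5 176.5]] (array([0.5138, 0.0142]), -154.31, array([47.2, 85.4, 47.7, 85.7]))
[[360.5 239.5]
 [388.2 230.7]
 [404.8 271.3]
 [374.9 280.7]] (array([ 0.5271, -0.2544]), -159.54, array([49.9, 84.9, 53.8, 88.8]))
[[113.2 227.7]
 [132.9 215.4]
 [154.1 255.2]
 [134.2 267.6]] (array([0.547 , 0.2476]), -149.43, array([46.7, 92.8, 46.6, 92.6]))
0 [[196.1, 257.7], [181.1, 278.3], [161.1, 239.7], [145.5, 259.1]]
0.044 [[190.7, 247.7], [176.0, 267.3], [154.1, 229.1], [138.7, 247.5]]
```

Call:
play_rows:
  motion:
    - {"x":0.2,"y":1,"rz":-1}
    - {"x":0.2,"y":1,"rz":-1}
    - {"x":0.2,"y":1,"rz":-1}
    - {"x":0.2,"y":1,"rz":-1}
    - {"x":0.2,"y":1,"rz":-1}
    - {"x":0.2,"y":1,"rz":-1}
    - {"x":0.2,"y":1,"rz":-1}
    - {"x":0.2,"y":1,"rz":-1}
    - {"x":0.2,"y":1,"rz":-1}
    - {"x":0.2,"y":1,"rz":-1}
    - {"x":0.2,"y":1,"rz":-1}
    - {"x":0}
  fingers: 1

```text
$.motion[0]: bad value
```

Call:
play_rows:
  motion:
    - {"x":0.2,"y":1.0,"z":0.0,"rx":0.0,"ry":0.0,"rz":-1.0}
    - {"x":0.2,"y":1.0,"z":0.0,"rx":0.0,"ry":0.0,"rz":-1.0}
    - {"x":0.2,"y":1.0,"z":0.0,"rx":0.0,"ry":0.0,"rz":-1.0}
    - {"x":0.2,"y":1.0,"z":0.0,"rx":0.0,"ry":0.0,"rz":-1.0}
    - {"x":0.2,"y":1.0,"z":0.0,"rx":0.0,"ry":0.0,"rz":-1.0}
    - {"x":0.2,"y":1.0,"z":0.0,"rx":0.0,"ry":0.0,"rz":-1.0}
    - {"x":0.2,"y":1.0,"z":0.0,"rx":0.0,"ry":0.0,"rz":-1.0}
    - {"x":0.2,"y":1.0,"z":0.0,"rx":0.0,"ry":0.0,"rz":-1.0}
    - {"x":0.2,"y":1.0,"z":0.0,"rx":0.0,"ry":0.0,"rz":-1.0}
    - {"x":0.2,"y":1.0,"z":0.0,"rx":0.0,"ry":0.0,"rz":-1.0}
    - {"x":0.2,"y":1.0,"z":0.0,"rx":0.0,"ry":0.0,"rz":-1.0}
  fingers: 1.0

```text
clock: 1.48
tool_pos: [0.3152, 0.3389, 0.2264]
orientation: [180.0, 0.0, 19.2]
force: [-0.1, 0.1, -0.8]
opening: 0.0872
gripper_force: 0.0
```

```bash
cat >> h.py <<'E'
def plan(x,y,z,yaw):
    o=ctrl.get_obs(); M=R.from_euler("xyz",o["orientation"],degrees=True); T=R.from_euler("xyz",[180,0,yaw],degrees=True)
    d=M.as_matrix().T@(np.array([x,y,z])-o["tool_pos"])/.025
    print("t",round(o["clock"],2),"units xyz",d.round(2),"rot",(np.degrees((M.inv()*T).as_rotvec())/4).round(2),"pos",np.round(o["tool_pos"],4),"rpy",np.round(o["orientation"],2),"F",np.round(o["force"],1),"open",round(o["opening"],4))
E
python3 -c "
from h import *
plan(.529,-.253,.11,20)"
```

```text
t 1.48 units xyz [ 0.3  25.17  4.66] rot [ 0.    0.01 -0.21] pos [0.3152 0.3389 0.2264] rpy [1.7999e+02 2.0000e-02 1.9170e+01] F [-0.1  0.1 -0.8] open 0.0872
```

Call:
play_rows:
  motion:
    - {"x":0.3,"y":1.0,"z":0.0,"rx":0.0,"ry":0.0,"rz":-0.2}
    - {"x":0.0,"y":1.0,"z":0.0,"rx":0.0,"ry":0.0,"rz":0.0}
    - {"x":0.0,"y":1.0,"z":0.0,"rx":0.0,"ry":0.0,"rz":0.0}
    - {"x":0.0,"y":1.0,"z":0.0,"rx":0.0,"ry":0.0,"rz":0.0}
    - {"x":0.0,"y":1.0,"z":0.0,"rx":0.0,"ry":0.0,"rz":0.0}
    - {"x":0.0,"y":1.0,"z":0.0,"rx":0.0,"ry":0.0,"rz":0.0}
    - {"x":0.0,"y":1.0,"z":0.0,"rx":0.0,"ry":0.0,"rz":0.0}
    - {"x":0.0,"y":1.0,"z":0.0,"rx":0.0,"ry":0.0,"rz":0.0}
    - {"x":0.0,"y":1.0,"z":0.0,"rx":0.0,"ry":0.0,"rz":0.0}
    - {"x":0.0,"y":1.0,"z":0.0,"rx":0.0,"ry":0.0,"rz":0.0}
    - {"x":0.0,"y":1.0,"z":0.0,"rx":0.0,"ry":0.0,"rz":0.0}
    - {"x":0.0,"y":1.0,"z":0.0,"rx":0.0,"ry":0.0,"rz":0.0}
    - {"x":0.0,"y":1.0,"z":0.0,"rx":0.0,"ry":0.0,"rz":0.0}
    - {"x":0.0,"y":1.0,"z":0.0,"rx":0.0,"ry":0.0,"rz":0.0}
    - {"x":0.0,"y":1.0,"z":0.3,"rx":0.0,"ry":0.0,"rz":0.0}
    - {"x":0.0,"y":1.0,"z":0.3,"rx":0.0,"ry":0.0,"rz":0.0}
    - {"x":0.0,"y":1.0,"z":0.4,"rx":0.0,"ry":0.0,"rz":0.0}
    - {"x":0.0,"y":1.0,"z":0.4,"rx":0.0,"ry":0.0,"rz":0.0}
    - {"x":0.0,"y":1.0,"z":0.4,"rx":0.0,"ry":0.0,"rz":0.0}
    - {"x":0.0,"y":1.0,"z":0.4,"rx":0.0,"ry":0.0,"rz":0.0}

```text
clock: 3.98
tool_pos: [0.4915, -0.1289, 0.171]
orientation: [-180.0, 0.0, 19.8]
force: [-0.5, -0.2, 1.1]
opening: 0.0876
gripper_force: 0.0
```

Call:
play_rows:
  motion:
    - {"x":0.0,"y":1.0,"z":0.4,"rx":0.0,"ry":0.0,"rz":0.0}
    - {"x":0.0,"y":1.0,"z":0.4,"rx":0.0,"ry":0.0,"rz":0.0}
    - {"x":0.0,"y":1.0,"z":0.4,"rx":0.0,"ry":0.0,"rz":0.0}
    - {"x":0.0,"y":1.0,"z":0.6,"rx":0.0,"ry":0.0,"rz":0.0}
    - {"x":0.0,"y":1.0,"z":0.6,"rx":0.0,"ry":0.0,"rz":0.0}
    - {"x":0.0,"y":0.0,"z":0.0,"rx":0.0,"ry":0.0,"rz":0.0}

```text
clock: 4.72
tool_pos: [0.5331, -0.2467, 0.1096]
orientation: [-179.9, 0.2, 19.7]
force: [-0.5, 0.4, -0.5]
opening: 0.0876
gripper_force: 0.0
```

Run:
```python
from h import *
plan(.529,-.253,.06,20)
t=cams.snapshot("top");s=cams.snapshot("scene")
a=crop(t,(382,250),96,96,4); b=crop(s,(175,240),96,96,4)
cv2.imwrite("pics/m2.png",np.hstack([a,b]))
```

```text
t 4.72 units xyz [-0.23  0.19  1.98] rot [-0.02  0.04 -0.07] pos [ 0.5331 -0.2467  0.1096] rpy [-1.7991e+02  1.7000e-01  1.9720e+01] F [-0.5  0.4 -0.5] open 0.0876
```

View pics/m2.png

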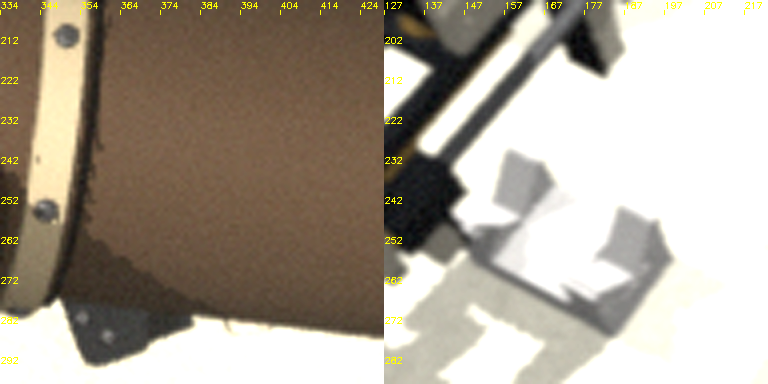

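The scene view shows the fingertips at about (182,211) and (142,257), with the V-block between and beyond them. The arm hides the block from the top camera.

Run:
```python
from h import *
o=ctrl.get_obs(); p=o["tool_pos"]; M=R.from_euler("xyz",o["orientation"],degrees=True).as_matrix()
for x in(-.0095,.0095):
  for y in(-.065,-.044,.044,.065): print(x,y,proj("scene",p+M@[x,y,0]).round(1))
# V-block bottom corners seen in scene: near (127+230/4,192+335/4), right (127+287/4,192+262/4)
q=lambda x,y:(127+(x-384)/4,192+y/4)
print(unproj("scene",[q(613,335)],0),unproj("scene",[q(625,207),q(658,222),q(512,150),q(545,163)],.044))
```

```text
-0.0095 -0.065 [[179.7 198. ]]
-0.0095 -0.044 [[172.3 206.7]]
-0.0095 0.044 [[138.7 246.3]]
-0.0095 0.065 [[130.  256.5]]
0.0095 -0.065 [[188.4 202.3]]
0.0095 -0.044 [[181.1 211.1]]
0.0095 0.044 [[147.9 251.3]]
0.0095 0.065 [[139.2 261.7]]
[[ 0.57443928 -0.25496369  0.        ]] [[ 0.54779004 -0.21928282  0.044     ]
 [ 0.56426646 -0.21236692  0.044     ]
 [ 0.4870946  -0.2420338   0.044     ]
 [ 0.5034443  -0.23422479  0.044     ]]
```

Call:
play_rows:
  motion:
    - {"x":-0.1,"y":0.0,"z":0.8,"rx":0.0,"ry":0.0,"rz":0.0}
    - {"x":0.0,"y":0.0,"z":0.8,"rx":0.0,"ry":0.0,"rz":0.0}
    - {"x":0.0,"y":0.0,"z":0.8,"rx":0.0,"ry":0.0,"rz":0.0}
    - {"x":0.0,"y":0.0,"z":0.8,"rx":0.0,"ry":0.0,"rz":0.0}
    - {"x":0.0,"y":0.0,"z":0.5,"rx":0.0,"ry":0.0,"rz":0.0}
    - {"x":0.0,"y":0.0,"z":0.4,"rx":0.0,"ry":0.0,"rz":0.0}
    - {"x":0.0,"y":0.0,"z":0.0,"rx":0.0,"ry":0.0,"rz":0.0}

```text
clock: 5.7
tool_pos: [0.5313, -0.2463, 0.0087]
orientation: [-180.0, 0.0, 19.8]
force: [0.4, -0.3, 0.3]
opening: 0.0872
gripper_force: 0.0
```

Call:
play_rows:
  motion:
    - {"x":0.0,"y":0.0,"z":0.0,"rx":0.0,"ry":0.0,"rz":0.0}
    - {"x":0.0,"y":0.0,"z":0.0,"rx":0.0,"ry":0.0,"rz":0.0}
    - {"x":0.0,"y":0.0,"z":0.0,"rx":0.0,"ry":0.0,"rz":0.0}
    - {"x":0.0,"y":0.0,"z":0.0,"rx":0.0,"ry":0.0,"rz":0.0}
    - {"x":0.0,"y":0.0,"z":0.0,"rx":0.0,"ry":0.0,"rz":0.0}
    - {"x":0.0,"y":0.0,"z":0.0,"rx":0.0,"ry":0.0,"rz":0.0}
  fingers: -1.0

```text
clock: 6.45
tool_pos: [0.5317, -0.2467, 0.0092]
orientation: [180.0, -0.0, 19.8]
force: [-0.2, -0.8, 0.8]
opening: 0.0477
gripper_force: 30.0
```

```bash
python3 -c "
from h import *
plan(.5138,.0142,.060,25.8)"
```

```text
t 6.45 units xyz [  2.87 -10.06  -2.03] rot [ 0.   -0.   -1.49] pos [ 0.5317 -0.2467  0.0092] rpy [ 1.7999e+02 -1.0000e-02  1.9830e+01] F [-0.2 -0.8  0.8] open 0.0477
```

Call:
play_rows:
  motion:
    - {"x":0.0,"y":0.0,"z":-0.4,"rx":0.0,"ry":0.0,"rz":0.0}
    - {"x":0.0,"y":0.0,"z":-0.6,"rx":0.0,"ry":0.0,"rz":0.0}
    - {"x":0.0,"y":0.0,"z":-0.6,"rx":0.0,"ry":0.0,"rz":0.0}
    - {"x":0.0,"y":0.0,"z":-0.4,"rx":0.0,"ry":0.0,"rz":0.0}
    - {"x":0.2,"y":-0.6,"z":0.0,"rx":0.0,"ry":0.0,"rz":0.0}
    - {"x":0.3,"y":-0.9,"z":0.0,"rx":0.0,"ry":0.0,"rz":0.0}
    - {"x":0.3,"y":-1.0,"z":0.0,"rx":0.0,"ry":0.0,"rz":0.0}
    - {"x":0.3,"y":-1.0,"z":0.0,"rx":0.0,"ry":0.0,"rz":0.0}
    - {"x":0.3,"y":-1.0,"z":0.0,"rx":0.0,"ry":0.0,"rz":0.0}
    - {"x":0.3,"y":-1.0,"z":0.0,"rx":0.0,"ry":0.0,"rz":0.0}
    - {"x":0.3,"y":-1.0,"z":0.0,"rx":0.0,"ry":0.0,"rz":0.0}
    - {"x":0.3,"y":-1.0,"z":0.0,"rx":0.0,"ry":0.0,"rz":0.0}
    - {"x":0.3,"y":-1.0,"z":0.0,"rx":0.0,"ry":0.0,"rz":0.0}
    - {"x":0.2,"y":-0.9,"z":0.0,"rx":0.0,"ry":0.0,"rz":0.0}
    - {"x":0.1,"y":-0.4,"z":0.0,"rx":0.0,"ry":0.0,"rz":-0.7}
    - {"x":0.0,"y":-0.2,"z":0.0,"rx":0.0,"ry":0.0,"rz":-0.8}
    - {"x":0.0,"y":0.0,"z":0.0,"rx":0.0,"ry":0.0,"rz":0.0}

```text
clock: 8.57
tool_pos: [0.5144, 0.0134, 0.059]
orientation: [-180.0, 0.0, 25.9]
force: [-0.2, 0.2, -4.6]
opening: 0.0477
gripper_force: 30.0
```

Run:
```python
from h import *
plan(.5138,.0142,.035,25.8)
t=cams.snapshot("top");s=cams.snapshot("scene");cv2.imwrite("pics/t3.png",t);cv2.imwrite("pics/s3.png",s)
cv2.imwrite("pics/m3.png",np.hstack([crop(t,(250,262),80,100,5),crop(s,(272,165),80,100,5)]))
```

```text
t 8.57 units xyz [-0.01 -0.04  0.96] rot [-0.    0.01  0.03] pos [0.5144 0.0134 0.059 ] rpy [-1.7999e+02  2.0000e-02  2.5910e+01] F [-0.2  0.2 -4.6] open 0.0477
```

View pics/m3.png

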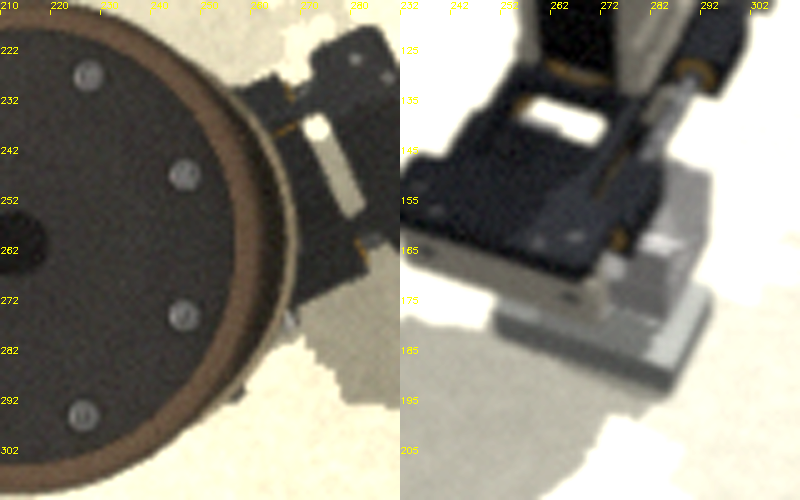

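The scene view shows the V-block held above the riser, whose near corner is at about (285,189). I'll lower the block close to the plate and then compare edges.

Call:
play_rows:
  motion:
    - {"x":0.0,"y":0.0,"z":0.5,"rx":0.0,"ry":0.0,"rz":0.0}
    - {"x":0.0,"y":0.0,"z":0.4,"rx":0.0,"ry":0.0,"rz":0.0}
    - {"x":0.0,"y":0.0,"z":0.1,"rx":0.0,"ry":0.0,"rz":0.0}
    - {"x":0.0,"y":0.0,"z":0.0,"rx":0.0,"ry":0.0,"rz":0.0}

```text
clock: 9.18
tool_pos: [0.5146, 0.0129, 0.0336]
orientation: [180.0, 0.1, 25.8]
force: [0.9, -1.0, -4.2]
opening: 0.0477
gripper_force: 30.0
```

Run:
```python
from h import *
plan(.5138,.0142,.0292,25.8)
s=np.mean([cams.snapshot("scene") for _ in range(3)],0).astype(np.uint8);cv2.imwrite("pics/s4.png",s)
cv2.imwrite("pics/m4.png",crop(s,(274,170),66,60,10))
```

```text
t 9.18 units xyz [-0.01 -0.06  0.18] rot [0.   0.01 0.01] pos [0.5146 0.0129 0.0336] rpy [1.800e+02 6.000e-02 2.582e+01] F [ 0.9 -1.  -4.2] open 0.0477
```

View pics/m4.png

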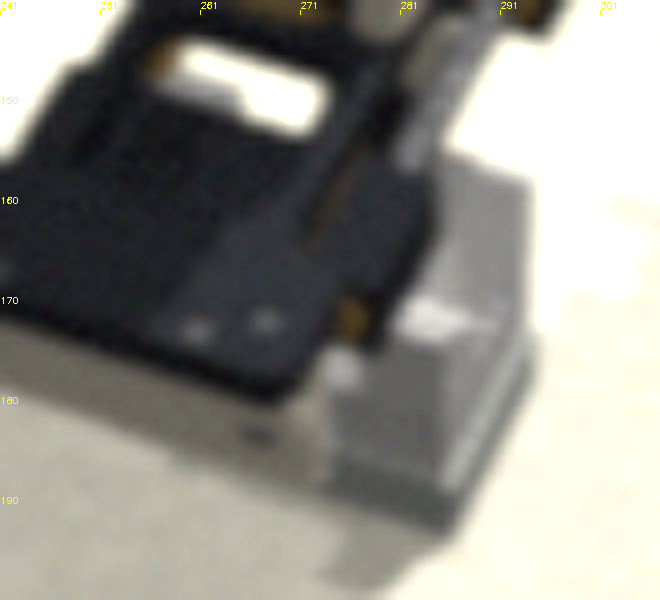

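Run:
```python
from h import *
o=ctrl.get_obs(); p=o["tool_pos"].copy(); p[2]-=.0092; y=np.radians(25.8); M=np.array([[np.cos(y),-np.sin(y),0],[np.sin(y),np.cos(y),0],[0,0,1]])
for q in((.042,.024,.044),(.042,.020,.044),(.042,-.024,0),(.042,.024,0),(.042,-.024,.044),(.042,-.02,.044),(.023,.024,.044),(.042,0,.024)): print("blk",q,proj("scene",p+M@q).round(1))
r=np.array([.5138,.0142,0])
for q in((.042,-.024,.02),(.042,.024,.02),(.042,-.024,0),(.042,.024,0)): print("riser",q,proj("scene",r+M@q).round(1))
# refine riser bottom +x edge / top now
s=cv2.imread("pics/s4.png"); g=cv2.cvtColor(s,cv2.COLOR_BGR2GRAY).astype(np.float32)
# intensity profiles across +x end: from block to bench, perpendicular to the edge
for f in(.25,.5,.75):
    a=proj("scene",r+M@[.042,-.024+.048*f,.02])[0]; e=proj("scene",r+M@[.042,.024,.02])[0]-proj("scene",r+M@[.042,-.024,.02])[0]; n=np.array([-e[1],e[0]])/np.linalg.norm(e)
    t=np.arange(-6,8,.5); P=a+t[:,None]*n; print(f,a.round(1),n.round(2),cv2.remap(g,P[:,:1].astype(np.float32),P[:,1:].astype(np.float32),1).ravel().astype(int))
```

```text
blk (0.042, 0.024, 0.044) [[295.6 157.5]]
blk (0.042, 0.02, 0.044) [[294.8 158.9]]
blk (0.042, -0.024, 0) [[286.5 188. ]]
blk (0.042, 0.024, 0) [[295.2 171.3]]
blk (0.042, -0.024, 0.044) [[286.5 174.6]]
blk (0.042, -0.02, 0.044) [[287.3 173.1]]
blk (0.023, 0.024, 0.044) [[286.9 154.8]]
blk (0.042, 0, 0.024) [[291.  172.3]]
riser (0.042, -0.024, 0.02) [[286.5 188.9]]
riser (0.042, 0.024, 0.02) [[295.1 172.2]]
riser (0.042, -0.024, 0) [[286.5 194.5]]
riser (0.042, 0.024, 0) [[294.9 178. ]]
0.25 [288.7 184.6] [0.89 0.46] [ 59  60  64  68  72  78  85  93 102 105 104  97  91  89 101 115 131 145
 151 155 157 157 157 157 157 158 158 158]
0.5 [290.8 180.4] [0.89 0.46] [ 80  86  86  86  86  86  89  94  99 100 101  94  88  92 103 119 136 150
 157 163 163 163 162 160 159 159 160 160]
0.75 [293.  176.3] [0.89 0.46] [ 94  94  95  95  91  89  91  96 100 102 101  97  93 103 116 130 144 153
 156 159 159 160 160 160 160 159 159 159]
```

Call:
play_rows:
  motion:
    - {"x":0.16,"y":0.0,"z":0.0,"rx":0.0,"ry":0.0,"rz":0.0}
    - {"x":0.0,"y":0.0,"z":0.1,"rx":0.0,"ry":0.0,"rz":0.0}
    - {"x":0.0,"y":0.0,"z":0.0,"rx":0.0,"ry":0.0,"rz":0.0}

```text
clock: 9.7
tool_pos: [0.5182, 0.0148, 0.0313]
orientation: [-180.0, 0.0, 25.8]
force: [-0.4, 0.2, -5.1]
opening: 0.0479
gripper_force: 30.0
```

```bash
cat > prof.py <<'E'
from h import *
plan(.5138,.0142,.0292,25.8)
s=np.mean([cams.snapshot("scene") for _ in range(4)],0);cv2.imwrite("pics/s5.png",s.astype(np.uint8)); g=s.mean(2).astype(np.float32)
y=np.radians(25.8); M=np.array([[np.cos(y),-np.sin(y),0],[np.sin(y),np.cos(y),0],[0,0,1]]); r=np.array([.5138,.0142,0])
def pr(c0,c1,fs):
    A,B=proj("scene",r+M@c0)[0],proj("scene",r+M@c1)[0]; e=B-A; n=np.array([-e[1],e[0]])/np.linalg.norm(e)
    t=np.arange(-6,6.1,.5); print("t",t[0],"n",n.round(2))
    for f in fs: 
        v=0
        for d in(-.04,-.02,0,.02,.04):
            P=A+(f+d)*e+t[:,None]*n; v=v+cv2.remap(g,P[:,:1].astype(np.float32),P[:,1:].astype(np.float32),1).ravel()/5
        print(f,v.astype(int))
pr([.042,-.024,.02],[.042,.024,.02],(.2,.4,.6,.8))
pr([-.042,-.024,.02],[.042,-.024,.02],(.1,.2,.3,.75,.82,.88,.94))
cv2.imwrite("pics/m5.png",crop(s,(274,170),66,60,10))
E
python3 prof.py
```

```text
t 9.7 units xyz [-0.17 -0.05  0.09] rot [-0.    0.01  0.01] pos [0.5182 0.0148 0.0313] rpy [-1.7999e+02  2.0000e-02  2.5830e+01] F [-0.4  0.2 -5.1] open 0.0479
t -6.0 n [0.89 0.46]
0.2 [ 58  58  58  58  58  59  60  62  65  69  72  75  80  87  98 114 129 142
 150 154 156 157 157 157 158]
0.4 [ 61  62  64  66  70  74  78  81  82  82  81  81  83  89 101 117 133 147
 155 159 159 159 158 157 157]
0.6 [ 78  78  79  81  84  86  87  87  86  84  82  81  82  89 102 117 133 146
 154 158 159 158 158 157 156]
0.8 [128 123 117 109 103  97  93  91  89  87  88  91 100 112 125 138 147 152
 155 157 158 158 158 159 159]
t -6.0 n [-0.32  0.95]
0.1 [ 21  21  21  19  16  13  12  13  20  29  40  50  57  60  62  63  63  63
  63  64  66  72  81  92 102]
0.2 [ 33  32  30  26  21  17  14  15  21  30  40  50  57  60  62  63  63  63
  63  63  66  71  80  91 101]
0.3 [42 39 35 29 23 17 14 15 21 31 41 51 57 60 62 62 62 63 63 63 64 67 74 83
 93]
0.75 [66 63 61 59 59 59 59 60 61 62 63 63 61 59 58 57 58 60 61 61 64 69 76 83
 90]
0.82 [60 59 58 58 58 58 58 58 59 60 60 58 56 54 52 51 50 51 52 55 60 67 76 82
 87]
0.88 [60 59 58 58 58 58 58 58 59 59 60 58 56 54 52 51 51 51 52 55 61 68 77 84
 89]
0.94 [67 65 64 63 62 62 61 61 61 61 61 60 58 56 54 53 52 52 54 56 62 70 79 87
 93]
```

View pics/m5.png

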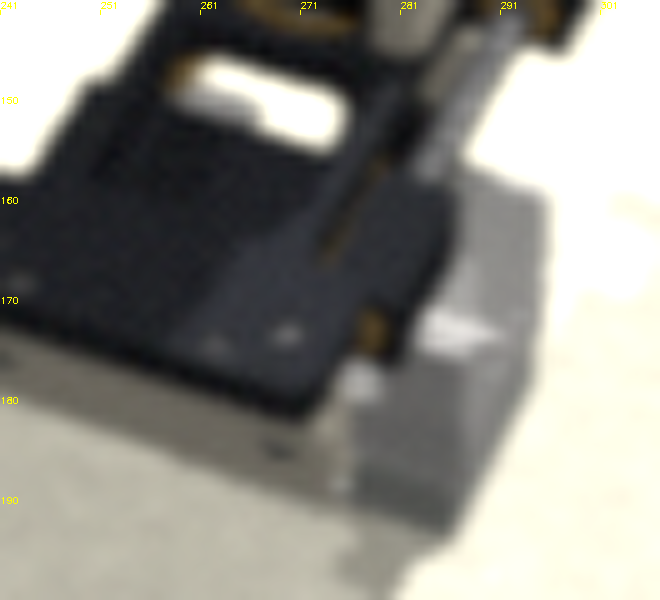

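The block now reaches the plate's +x edge, with its top corner at about (295,160) and no strip of plate showing. Next I'll check the right-hand silhouette numerically.

```bash
cat > sil.py <<'E'
from h import *
g=cv2.imread("pics/s5.png").astype(float).mean(2)
g0=cv2.imread("pics/scene0.png").astype(float).mean(2)
def cross(g,v,a=286,b=303,th=120):
    row=g[v,a:b]; k=[i for i in range(len(row)-1) if row[i]<th<=row[i+1]]
    return round(a+k[-1]+(th-row[k[-1]])/(row[k[-1]+1]-row[k[-1]]),2) if k else None
print("now ",[(v,cross(g,v)) for v in range(156,192,2)])
print("init",[(v,cross(g0,v)) for v in range(168,192,2)])
o=ctrl.get_obs();p=o["tool_pos"].copy();p[2]-=.0092
y=np.radians(25.8); M=np.array([[np.cos(y),-np.sin(y),0],[np.sin(y),np.cos(y),0],[0,0,1]])
for q in((.042,.024,.044),(.042,.024,0),(.042,-.024,0)): print(q,proj("scene",p+M@q).round(1))
r=np.array([.5138,.0142,0])
for q in((.042,.024,.02),(.042,.024,0),(.042,-.024,0)): print("r",q,proj("scene",r+M@q).round(1))
E
python3 sil.py
```

```text
now  [(156, np.float64(287.75)), (158, np.float64(291.22)), (160, np.float64(294.93)), (162, np.float64(295.1)), (164, np.float64(295.1)), (166, np.float64(294.8)), (168, np.float64(294.76)), (170, np.float64(294.62)), (172, np.float64(294.49)), (174, np.float64(294.07)), (176, np.float64(294.09)), (178, np.float64(293.77)), (180, np.float64(292.83)), (182, np.float64(291.77)), (184, np.float64(290.78)), (186, np.float64(289.88)), (188, np.float64(288.8)), (190, np.float64(287.85))]
init [(168, None), (170, None), (172, None), (174, np.float64(293.24)), (176, np.float64(294.03)), (178, np.float64(294.0)), (180, np.float64(293.33)), (182, np.float64(292.32)), (184, np.float64(291.36)), (186, np.float64(290.54)), (188, np.float64(289.31)), (190, np.float64(288.44))]
(0.042, 0.024, 0.044) [[297.2 158.9]]
(0.042, 0.024, 0) [[296.8 172.6]]
(0.042, -0.024, 0) [[288.2 189.3]]
r (0.042, 0.024, 0.02) [[295.1 172.2]]
r (0.042, 0.024, 0) [[294.9 178. ]]
r (0.042, -0.024, 0) [[286.5 194.5]]
```

Call:
play_rows:
  motion:
    - {"x":0.0,"y":0.0,"z":0.05,"rx":0.0,"ry":0.0,"rz":0.0}
    - {"x":0.0,"y":0.0,"z":0.04,"rx":0.0,"ry":0.0,"rz":0.0}
    - {"x":0.0,"y":0.0,"z":0.0,"rx":0.0,"ry":0.0,"rz":0.0}

```text
clock: 10.28
tool_pos: [0.5183, 0.0148, 0.0292]
orientation: [-180.0, 0.0, 25.8]
force: [-0.3, -1.1, -4.8]
opening: 0.0478
gripper_force: 30.0
```

Call:
play_rows:
  motion:
    - {"x":0.0,"y":0.0,"z":0.04,"rx":0.0,"ry":0.0,"rz":0.0}
    - {"x":0.0,"y":0.0,"z":0.0,"rx":0.0,"ry":0.0,"rz":0.0}
    - {"x":0.0,"y":0.0,"z":0.0,"rx":0.0,"ry":0.0,"rz":0.0}

```text
clock: 10.65
tool_pos: [0.5184, 0.0149, 0.0291]
orientation: [180.0, -0.0, 25.8]
force: [-4.0, 1.7, 6.8]
opening: 0.0475
gripper_force: 30.0
```

Call:
play_rows:
  motion:
    - {"x":0.0,"y":0.0,"z":-0.02,"rx":0.0,"ry":0.0,"rz":0.0}
    - {"x":0.0,"y":0.0,"z":0.0,"rx":0.0,"ry":0.0,"rz":0.0}
    - {"x":0.0,"y":0.0,"z":0.0,"rx":0.0,"ry":0.0,"rz":0.0}
    - {"x":0.0,"y":0.0,"z":-0.4,"rx":0.0,"ry":0.0,"rz":0.0}
    - {"x":0.0,"y":0.0,"z":-1.0,"rx":0.0,"ry":0.0,"rz":0.0}
    - {"x":0.0,"y":0.0,"z":-1.0,"rx":0.0,"ry":0.0,"rz":0.0}
    - {"x":0.0,"y":-0.6,"z":-0.6,"rx":0.0,"ry":0.0,"rz":0.0}
    - {"x":0.0,"y":-1.0,"z":0.0,"rx":0.0,"ry":0.0,"rz":0.0}
    - {"x":0.0,"y":-1.0,"z":0.0,"rx":0.0,"ry":0.0,"rz":0.0}
    - {"x":0.0,"y":-1.0,"z":0.0,"rx":0.0,"ry":0.0,"rz":0.0}
    - {"x":0.0,"y":-1.0,"z":0.0,"rx":0.0,"ry":0.0,"rz":0.0}
    - {"x":0.0,"y":-1.0,"z":0.0,"rx":0.0,"ry":0.0,"rz":0.0}
    - {"x":0.0,"y":-1.0,"z":0.0,"rx":0.0,"ry":0.0,"rz":0.0}
    - {"x":0.0,"y":-1.0,"z":0.0,"rx":0.0,"ry":0.0,"rz":0.0}
    - {"x":0.0,"y":-1.0,"z":0.0,"rx":0.0,"ry":0.0,"rz":0.0}
    - {"x":0.0,"y":0.0,"z":0.0,"rx":0.0,"ry":0.0,"rz":0.0}
  fingers: 1.0

```text
clock: 12.65
tool_pos: [0.4238, 0.2099, 0.1041]
orientation: [-180.0, -0.0, 26.0]
force: [1.2, 0.1, -0.8]
opening: 0.0876
gripper_force: 0.0
```

Run:
```python
from h import *
t=np.mean([cams.snapshot("top") for _ in range(3)],0).astype(np.uint8);s=np.mean([cams.snapshot("scene") for _ in range(3)],0).astype(np.uint8);cv2.imwrite("pics/t6.png",t);cv2.imwrite("pics/s6.png",s)
cv2.imwrite("pics/m6.png",np.hstack([crop(t,(252,258),56,84,7),crop(s,(272,172),56,84,7)]))
```

```text
(no output)
```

View pics/m6.png

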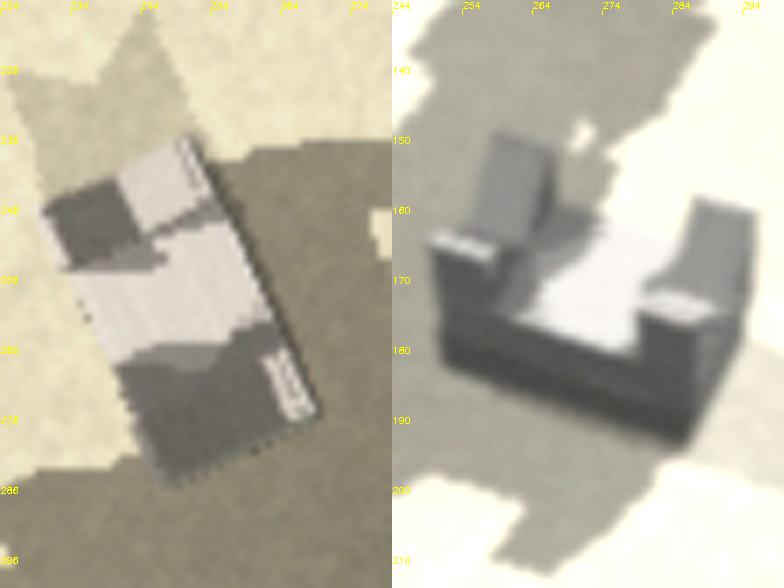

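The block is on the plate and looks flush from both views. In the scene view the left edge is near (250,165–183) and the right edge near (295,160–180). Next I'll check the edges numerically across the seam.

Run:
```python
from h import *
S=cv2.imread("pics/s6.png").astype(np.float32).mean(2); T=cv2.imread("pics/t6.png").astype(np.float32).mean(2)
y=np.radians(25.8); M=np.array([[np.cos(y),-np.sin(y),0],[np.sin(y),np.cos(y),0],[0,0,1]]); r=np.array([.5138,.0142,0])
def edge(n,g,a,b,k=9,w=4):
    """mean half-level crossing offset along normal, at k stations a->b (world, block frame)"""
    A,B=proj(n,r+M@a)[0],proj(n,r+M@b)[0]; e=B-A; nn=np.array([-e[1],e[0]])/np.linalg.norm(e); t=np.arange(-w,w+.01,.1); o=[]
    for f in np.linspace(.08,.92,k):
        P=A+f*e+t[:,None]*nn; v=cv2.GaussianBlur(cv2.remap(g,P[:,:1].astype(np.float32),P[:,1:].astype(np.float32),1),(1,7),0).ravel()
        d=np.abs(np.gradient(v)); i=d.argmax(); j=slice(max(i-6,0),i+7); o.append(round(float((t[j]*d[j]).sum()/d[j].sum()),1))
    print(n,a,b,"n",nn.round(2),o)
for c in((-.042,-.024),(.042,.024)): edge("scene",S,[*c,.064],[*c,.0],14)
# end +x: lower riser edge on bench, and long -y bottom
edge("top",T,[-.023,.024,.04],[.023,.024,.04]); edge("top",T,[-.042,.024,.064],[-.023,.024,.064],5);edge("top",T,[.023,.024,.064],[.042,.024,.064],5)
edge("top",T,[.042,.024,.064],[.042,-.024,.064]); edge("top",T,[-.042,.024,.064],[-.042,-.024,.064])
edge("top",T,[-.04,-.024,0],[.04,-.024,0])
for c in((-.042,-.024),(.042,.024)): print(proj("scene",[r+M@[*c,z] for z in(.064,.02,0)]).round(1).tolist())
```

```text
scene [-0.042, -0.024, 0.064] [-0.042, -0.024, 0.0] n [-0.99  0.13] [-1.3, -3.5, -0.7, -0.6, -0.5, -0.5, -0.4, -0.9, -0.8, -0.7, -0.2, -0.2, -0.2, -0.1]
scene [0.042, 0.024, 0.064] [0.042, 0.024, 0.0] n [-1.   -0.03] [-0.1, -0.2, -0.2, -0.3, -0.4, -0.1, -0.2, -0.3, -0.3, -0.4, 0.5, 0.4, 1.3, 1.4]
top [-0.023, 0.024, 0.04] [0.023, 0.024, 0.04] n [ 0.91 -0.41] [0.9, 0.8, 1.6, 3.5, 1.3, 1.3, 1.8, 1.9, 3.1]
top [-0.042, 0.024, 0.064] [-0.023, 0.024, 0.064] n [ 0.91 -0.41] [3.4, 2.5, 1.7, 1.5, 2.2]
top [0.023, 0.024, 0.064] [0.042, 0.024, 0.064] n [ 0.91 -0.41] [3.4, 3.3, 3.2, 2.9, 2.8]
top [0.042, 0.024, 0.064] [0.042, -0.024, 0.064] n [0.42 0.91] [1.9, 0.9, 1.1, 1.1, 1.3, 1.8, 1.0, 0.6, 0.8]
top [-0.042, 0.024, 0.064] [-0.042, -0.024, 0.064] n [0.42 0.91] [1.4, 2.1, 0.5, 1.4, 1.8, 2.0, 2.2, 2.2, -0.1]
top [-0.04, -0.024, 0] [0.04, -0.024, 0] n [ 0.91 -0.41] [-0.1, 0.1, 1.8, 0.2, 0.0, 0.4, 0.1, -0.2, -0.3]
[[248.3, 163.2], [250.0, 176.7], [250.7, 182.5]]
[[295.5, 158.6], [295.1, 172.2], [294.9, 178.0]]
```

```bash
cat > ed.py <<'E'
from h import *
I={k:cv2.GaussianBlur(cv2.imread(f"pics/{k}.png").astype(np.float32),(3,3),0) for k in("scene0","top0","s6","t6")}
y=np.radians(25.8); M=np.array([[np.cos(y),-np.sin(y),0],[np.sin(y),np.cos(y),0],[0,0,1]]); r=np.array([.5138,.0142,0])
def prof(k,ch,a,b,m=.15,w=5):
    n="top" if k[0]=="t" else "scene"; g=I[k]; g={"g":g.mean(2),"c":g[...,2]-g[...,0]}[ch]
    A,B=proj(n,r+M@a)[0],proj(n,r+M@b)[0]; e=B-A; nn=np.array([-e[1],e[0]])/np.linalg.norm(e); t=np.arange(-w,w+.1,.5); v=0
    F=np.linspace(m,1-m,25)
    for f in F:
        P=A+f*e+t[:,None]*nn; v=v+cv2.remap(g,P[:,:1].astype(np.float32),P[:,1:].astype(np.float32),1).ravel()/25
    c=np.array(a)+[0,0,0]; out=np.array(a)*[1,1,0]
    # px per mm along -local y
    q=proj(n,r+M@(np.array(a)+[0,-.001,0]))[0]-A
    print(k,ch,a,"px per mm(-y)",round(float(q@nn),2),np.round(v,0 if ch=="g" else 1).tolist())
for k,z,x in(("top0",.02,.04),("t6",.04,.018)):
    for ch in "gc": prof(k,ch,[-x,.024,z],[x if k=="top0" else .0,.024,z])
prof("t6","c",[-.042,.024,.064],[-.023,.024,.064]);prof("t6","g",[-.042,.024,.064],[-.023,.024,.064])
prof("top0","g",[-.04,-.024,0],[.04,-.024,0]);prof("t6","g",[-.04,-.024,0],[.04,-.024,0])
prof("t6","g",[.023,-.024,.064],[.042,-.024,.064]);
prof("scene0","g",[-.02,.024,.02],[.02,.024,.02]);prof("s6","g",[-.018,.024,.04],[.012,.024,.04]);prof("s6","c",[-.018,.024,.04],[.012,.024,.04])
prof("s6","g",[.023,-.024,.064],[.042,-.024,.064])
E
python3 ed.py
```

```text
top0 g [-0.04, 0.024, 0.02] px per mm(-y) 0.5 [119.0, 119.0, 119.0, 119.0, 120.0, 120.0, 119.0, 119.0, 118.0, 116.0, 113.0, 111.0, 109.0, 108.0, 107.0, 106.0, 105.0, 105.0, 104.0, 104.0, 103.0]
top0 c [-0.04, 0.024, 0.02] px per mm(-y) 0.5 [23.399999618530273, 23.299999237060547, 23.299999237060547, 23.200000762939453, 23.200000762939453, 23.299999237060547, 23.399999618530273, 23.299999237060547, 22.5, 20.899999618530273, 18.600000381469727, 15.800000190734863, 13.300000190734863, 11.5, 10.600000381469727, 10.199999809265137, 10.100000381469727, 10.0, 9.899999618530273, 9.699999809265137, 9.600000381469727]
t6 g [-0.018, 0.024, 0.04] px per mm(-y) 0.51 [134.0, 134.0, 134.0, 135.0, 135.0, 136.0, 136.0, 136.0, 136.0, 135.0, 133.0, 129.0, 122.0, 115.0, 108.0, 102.0, 98.0, 96.0, 95.0, 94.0, 94.0]
t6 c [-0.018, 0.024, 0.04] px per mm(-y) 0.51 [25.799999237060547, 25.799999237060547, 25.799999237060547, 25.899999618530273, 26.0, 26.0, 26.0, 26.0, 25.899999618530273, 25.700000762939453, 25.100000381469727, 23.600000381469727, 21.100000381469727, 17.899999618530273, 14.5, 11.800000190734863
[... 1449 characters left out ...]
147.0, 147.0, 147.0, 147.0, 147.0, 147.0, 146.0, 144.0, 142.0, 139.0, 136.0, 134.0, 132.0, 132.0, 132.0, 132.0, 134.0, 135.0]
s6 c [-0.018, 0.024, 0.04] px per mm(-y) 0.37 [15.199999809265137, 15.199999809265137, 15.199999809265137, 15.199999809265137, 15.199999809265137, 15.199999809265137, 15.100000381469727, 15.0, 14.600000381469727, 13.600000381469727, 12.199999809265137, 10.399999618530273, 8.5, 6.800000190734863, 5.5, 4.599999904632568, 4.099999904632568, 4.0, 3.9000000953674316, 4.0, 4.099999904632568]
s6 g [0.023, -0.024, 0.064] px per mm(-y) 0.41 [108.0, 108.0, 111.0, 117.0, 123.0, 129.0, 133.0, 135.0, 133.0, 128.0, 118.0, 106.0, 92.0, 81.0, 73.0, 69.0, 68.0, 68.0, 69.0, 70.0, 70.0]
```

```bash
cat >> ed.py <<'E'
print("----")
def half(k,ch,a,b,ax,m=.1,w=4,N=4):
    n="top" if k[0]=="t" else "scene"; g=I[k]; g={"g":g.mean(2),"c":g[...,2]-g[...,0]}[ch]
    A,B=proj(n,r+M@a)[0],proj(n,r+M@b)[0]; e=B-A; nn=np.array([-e[1],e[0]])/np.linalg.norm(e); t=np.arange(-w,w+.01,.1); o=[]
    d={"x":[.001,0,0],"y":[0,.001,0]}[ax]; s=(proj(n,r+M@(np.array(a)+d))[0]-A)@nn
    for F in np.array_split(np.linspace(m,1-m,40),N):
        v=np.mean([cv2.remap(g,*[(A+f*e+t[:,None]*nn)[:,i:i+1].astype(np.float32) for i in(0,1)],1).ravel() for f in F],0)
        h=(v[:8].mean()+v[-8:].mean())/2; i=np.where(np.diff(np.sign(v-h)))[0]; o.append((np.round(t[i]/s,1).tolist(),int(abs(v[0]-v[-1]))))
    print(k,ch,a,b,ax+" mm:",o)
for X in(.042,-.042):
    for ch in"cg":
        half("top0",ch,[X,-.024,.02],[X,.024,.02],"x")
        half("t6",ch,[X,-.024,.064],[X,-.008,.056],"x",N=1) if 0 else None
        half("t6",ch,[X,.024,.064],[X,.002,.026],"x",N=2); half("t6",ch,[X,-.024,.064],[X,-.002,.026],"x",N=2)
for ch in "cg": half("top0",ch,[-.042,.024,.02],[.042,.024,.02],"y",N=6); half("t6",ch,[-.023,.024,.04],[.023,.024,.04],"y")
for c in"cg":
  half("t6",c,[-.042,.024,.064],[-.023,.024,.064],"y",N=1); half("t6",c,[.023,.024,.064],[.042,.024,.064],"y",N=1)
half("scene0","g",[.042,-.024,.02],[.042,.024,.02],"x");half("s6","g",[.042,.024,.064],[.042,0,.024],"x",N=2,m=.2)
half("scene0","g",[.042,-.024,0],[.042,.024,0],"x");half("s6","g",[.042,-.024,0],[.042,.024,0],"x")
half("scene0","c",[-.042,.024,.02],[-.042,-.024,.02],"x");half("s6","c",[-.042,.024,.064],[-.042,.020,.064],"x",N=1)
E
python3 ed.py | sed -n '/----/,$p'
```

```text
----
top0 c [0.042, -0.024, 0.02] [0.042, 0.024, 0.02] x mm: [([-3.7], 12), ([-3.1], 12), ([-3.5], 12), ([-4.1], 13)]
t6 c [0.042, 0.024, 0.064] [0.042, 0.002, 0.026] x mm: [([-0.2], 12), ([-0.0], 15)]
t6 c [0.042, -0.024, 0.064] [0.042, -0.002, 0.026] x mm: [([-0.4], 10), ([0.2], 10)]
top0 g [0.042, -0.024, 0.02] [0.042, 0.024, 0.02] x mm: [([5.9], 8), ([5.9], 9), ([6.1], 10), ([6.3], 8)]
t6 g [0.042, 0.024, 0.064] [0.042, 0.002, 0.026] x mm: [([0.2], 28), ([0.2], 50)]
t6 g [0.042, -0.024, 0.064] [0.042, -0.002, 0.026] x mm: [([0.4], 10), ([0.0], 14)]
top0 c [-0.042, -0.024, 0.02] [-0.042, 0.024, 0.02] x mm: [([-4.0], 6), ([-4.0], 5), ([-4.6], 7), ([-5.0], 11)]
t6 c [-0.042, 0.024, 0.064] [-0.042, 0.002, 0.026] x mm: [([-3.0], 8), ([-3.4], 9)]
t6 c [-0.042, -0.024, 0.064] [-0.042, -0.002, 0.026] x mm: [([-4.0], 6), ([-3.6], 8)]
top0 g [-0.042, -0.024, 0.02] [-0.042, 0.024, 0.02] x mm: [([-3.6], 25), ([-3.0], 24), ([-2.6], 13), ([-6.8], 10)]
t6 g [-0.042, 0.024, 0.064] [-0.042, 0.002, 0.026] x mm: [([-2.7], 9), ([-2.5], 19)]
t6 g [-0.042, -0.024, 0.064] [-0.042, -0.002, 0.026] x mm: 
[... 712 characters left out ...]
 [-0.023, 0.024, 0.064] y mm: [([-3.8], 42)]
t6 g [0.023, 0.024, 0.064] [0.042, 0.024, 0.064] y mm: [([-5.2], 54)]
scene0 g [0.042, -0.024, 0.02] [0.042, 0.024, 0.02] x mm: [([6.9], 6), ([6.7], 8), ([6.3], 10), ([4.1], 22)]
s6 g [0.042, 0.024, 0.064] [0.042, 0, 0.024] x mm: [([3.8], 64), ([5.5], 52)]
scene0 g [0.042, -0.024, 0] [0.042, 0.024, 0] x mm: [([-2.0], 84), ([-0.2], 31), ([0.0], 26), ([-0.4], 29)]
s6 g [0.042, -0.024, 0] [0.042, 0.024, 0] x mm: [([-2.6], 96), ([-2.6], 84), ([-2.2], 72), ([-2.2], 68)]
scene0 c [-0.042, 0.024, 0.02] [-0.042, -0.024, 0.02] x mm: [([-0.9], 12), ([-0.9], 12), ([-0.9], 12), ([-0.9], 13)]
s6 c [-0.042, 0.024, 0.064] [-0.042, 0.02, 0.064] x mm: [([2.5], 7)]
```

```bash
python3 -c "
from h import *
plan(.5184,.0149,.1041,25.8)"
```

```text
t 12.95 units xyz [ 0.02  8.58 -0.01] rot [ 0.  0. -0.] pos [0.4247 0.2079 0.1038] rpy [1.800e+02 1.000e-02 2.579e+01] F [-0.4 -0.4  0.7] open 0.0877
```

Call:
play_rows:
  motion:
    - {"x":0.0,"y":1.0,"z":0.0,"rx":0.0,"ry":0.0,"rz":0.0}
    - {"x":0.0,"y":1.0,"z":0.0,"rx":0.0,"ry":0.0,"rz":0.0}
    - {"x":0.0,"y":1.0,"z":0.0,"rx":0.0,"ry":0.0,"rz":0.0}
    - {"x":0.0,"y":1.0,"z":0.0,"rx":0.0,"ry":0.0,"rz":0.0}
    - {"x":0.0,"y":1.0,"z":0.0,"rx":0.0,"ry":0.0,"rz":0.0}
    - {"x":0.0,"y":1.0,"z":0.0,"rx":0.0,"ry":0.0,"rz":0.0}
    - {"x":0.0,"y":1.0,"z":0.0,"rx":0.0,"ry":0.0,"rz":0.0}
    - {"x":0.0,"y":1.0,"z":0.0,"rx":0.0,"ry":0.0,"rz":0.0}
    - {"x":0.0,"y":0.6,"z":0.4,"rx":0.0,"ry":0.0,"rz":0.0}
    - {"x":0.0,"y":0.0,"z":0.9,"rx":0.0,"ry":0.0,"rz":0.0}
    - {"x":0.0,"y":0.0,"z":0.9,"rx":0.0,"ry":0.0,"rz":0.0}
    - {"x":0.0,"y":0.0,"z":0.5,"rx":0.0,"ry":0.0,"rz":0.0}
    - {"x":0.0,"y":0.0,"z":0.2,"rx":0.0,"ry":0.0,"rz":0.0}
    - {"x":0.0,"y":0.0,"z":0.0,"rx":0.0,"ry":0.0,"rz":0.0}

```text
clock: 14.7
tool_pos: [0.5185, 0.0149, 0.0313]
orientation: [180.0, 0.0, 25.8]
force: [0.9, -1.0, 0.7]
opening: 0.0879
gripper_force: 0.0
```

Call:
play_rows:
  motion:
    - {"x":0.0,"y":0.0,"z":0.0,"rx":0.0,"ry":0.0,"rz":0.0}
    - {"x":0.0,"y":0.0,"z":0.0,"rx":0.0,"ry":0.0,"rz":0.0}
    - {"x":0.0,"y":0.0,"z":0.0,"rx":0.0,"ry":0.0,"rz":0.0}
    - {"x":0.0,"y":0.0,"z":0.0,"rx":0.0,"ry":0.0,"rz":0.0}
    - {"x":0.0,"y":0.0,"z":0.0,"rx":0.0,"ry":0.0,"rz":0.0}
  fingers: -1.0

```text
clock: 15.32
tool_pos: [0.5184, 0.0149, 0.0314]
orientation: [180.0, -0.0, 25.8]
force: [-0.7, 0.3, 1.9]
opening: 0.0477
gripper_force: 30.0
```

Call:
play_rows:
  motion:
    - {"x":0.0,"y":0.0,"z":-0.16,"rx":0.0,"ry":0.0,"rz":0.0}
    - {"x":0.0,"y":0.0,"z":0.0,"rx":0.0,"ry":0.0,"rz":0.0}
    - {"x":-0.076,"y":-0.08,"z":0.0,"rx":0.0,"ry":0.0,"rz":0.0}
    - {"x":0.0,"y":0.0,"z":0.0,"rx":0.0,"ry":0.0,"rz":0.0}
    - {"x":0.0,"y":0.0,"z":0.12,"rx":0.0,"ry":0.0,"rz":0.0}
    - {"x":0.0,"y":0.0,"z":0.05,"rx":0.0,"ry":0.0,"rz":0.0}
    - {"x":0.0,"y":0.0,"z":0.0,"rx":0.0,"ry":0.0,"rz":0.0}

```text
clock: 16.2
tool_pos: [0.5157, 0.0159, 0.0314]
orientation: [180.0, 0.0, 25.8]
force: [-3.8, -0.3, 3.3]
opening: 0.0477
gripper_force: 30.0
```

Call:
play_rows:
  motion:
    - {"x":0.0,"y":0.0,"z":-0.02,"rx":0.0,"ry":0.0,"rz":0.0}
    - {"x":0.0,"y":0.0,"z":0.0,"rx":0.0,"ry":0.0,"rz":0.0}
    - {"x":0.0,"y":0.0,"z":0.0,"rx":0.0,"ry":0.0,"rz":0.0}
    - {"x":0.0,"y":0.0,"z":-0.4,"rx":0.0,"ry":0.0,"rz":0.0}
    - {"x":0.0,"y":0.0,"z":-1.0,"rx":0.0,"ry":0.0,"rz":0.0}
    - {"x":0.0,"y":0.0,"z":-1.0,"rx":0.0,"ry":0.0,"rz":0.0}
    - {"x":0.0,"y":0.0,"z":-0.6,"rx":0.0,"ry":0.0,"rz":0.0}
  fingers: 1.0

```text
clock: 17.08
tool_pos: [0.5164, 0.0161, 0.1084]
orientation: [180.0, -0.1, 25.8]
force: [0.4, -0.1, 0.4]
opening: 0.0877
gripper_force: 0.0
```

```bash
python3 -c "
from h import *
plan(.550,.2515,.11,30.6)"
```

```text
t 17.07 units xyz [ 5.31 -7.89 -0.06] rot [ 0.01 -0.03 -1.19] pos [0.5164 0.0161 0.1084] rpy [ 1.7998e+02 -1.2000e-01  2.5840e+01] F [ 0.4 -0.1  0.4] open 0.0877
```

Call:
play_rows:
  motion:
    - {"x":0.6,"y":-0.9,"z":0.0,"rx":0.0,"ry":0.0,"rz":0.0}
    - {"x":0.6,"y":-0.9,"z":0.0,"rx":0.0,"ry":0.0,"rz":0.0}
    - {"x":0.6,"y":-0.9,"z":0.0,"rx":0.0,"ry":0.0,"rz":0.0}
    - {"x":0.6,"y":-0.9,"z":0.0,"rx":0.0,"ry":0.0,"rz":0.0}
    - {"x":0.6,"y":-0.9,"z":0.0,"rx":0.0,"ry":0.0,"rz":0.0}
    - {"x":0.6,"y":-0.9,"z":0.0,"rx":0.0,"ry":0.0,"rz":0.0}
    - {"x":0.6,"y":-0.9,"z":0.0,"rx":0.0,"ry":0.0,"rz":0.0}
    - {"x":0.6,"y":-0.9,"z":0.0,"rx":0.0,"ry":0.0,"rz":0.0}
    - {"x":0.5,"y":-0.7,"z":0.0,"rx":0.0,"ry":0.0,"rz":-0.6}
    - {"x":0.0,"y":0.0,"z":0.0,"rx":0.0,"ry":0.0,"rz":-0.6}
    - {"x":0.0,"y":0.0,"z":0.0,"rx":0.0,"ry":0.0,"rz":0.0}

```text
clock: 18.45
tool_pos: [0.549, 0.252, 0.1063]
orientation: [180.0, 0.0, 30.7]
force: [-0.4, 0.1, -0.2]
opening: 0.0878
gripper_force: 0.0
```

```bash
python3 - <<'E'
from h import *
plan(.550,.2515,.11,30.6)
t=np.mean([cams.snapshot("top") for _ in range(3)],0).astype(np.uint8);s=np.mean([cams.snapshot("scene") for _ in range(3)],0).astype(np.uint8);cv2.imwrite("pics/t7.png",t);cv2.imwrite("pics/s7.png",s)
cv2.imwrite("pics/m7.png",np.hstack([crop(t,(252,258),56,84,6)[:480],crop(s,(320,150),110,80,4).repeat(1,0)[:320] if 0 else cv2.copyMakeBorder(crop(s,(320,145),110,110,4),0,64,0,0,0)[:504]][:1]+[cv2.copyMakeBorder(crop(s,(320,145),110,110,4),0,40,0,0,0)[:480]]))
E
sed 's/t6/t7/g; s/s6/s7/g' ed.py > ed7.py; python3 ed7.py | sed -n '/----/,$p' | grep -v '^top0\|^scene0'
```

```text
t 18.45 units xyz [ 0.03  0.04 -0.15] rot [0.   0.01 0.03] pos [0.549  0.252  0.1063] rpy [1.7999e+02 3.0000e-02 3.0710e+01] F [-0.4  0.1 -0.2] open 0.0878
----
t7 c [0.042, 0.024, 0.064] [0.042, 0.002, 0.026] x mm: [([-2.3], 7), ([-1.8], 5)]
t7 c [0.042, -0.024, 0.064] [0.042, -0.002, 0.026] x mm: [([-2.2], 6), ([-1.8], 6)]
t7 g [0.042, 0.024, 0.064] [0.042, 0.002, 0.026] x mm: [([-2.3], 5), ([-3.1], 2)]
t7 g [0.042, -0.024, 0.064] [0.042, -0.002, 0.026] x mm: [([-1.8], 2), ([3.7], 0)]
t7 c [-0.042, 0.024, 0.064] [-0.042, 0.002, 0.026] x mm: [([-3.2], 18), ([-3.8], 15)]
t7 c [-0.042, -0.024, 0.064] [-0.042, -0.002, 0.026] x mm: [([-3.2], 8), ([-3.8], 9)]
t7 g [-0.042, 0.024, 0.064] [-0.042, 0.002, 0.026] x mm: [([-3.4], 65), ([-4.6], 53)]
t7 g [-0.042, -0.024, 0.064] [-0.042, -0.002, 0.026] x mm: [([-3.0], 13), ([-4.2], 16)]
t7 c [-0.023, 0.024, 0.04] [0.023, 0.024, 0.04] y mm: [([-0.2], 15), ([-0.4], 14), ([-0.4], 14), ([-0.2], 17)]
t7 g [-0.023, 0.024, 0.04] [0.023, 0.024, 0.04] y mm: [([-1.8], 13), ([2.8], 1), ([-0.2], 11), ([0.2], 53)]
t7 c [-0.042, 0.024, 0.064] [-0.023, 0.024, 0.064] y mm: [([-1.1], 18)]
t7 c [0.023, 0.024, 0.064] [0.042, 0.024, 0.064] y mm: [([-0.4], 9)]
t7 g [-0.042, 0.024, 0.064] [-0.023, 0.024, 0.064] y mm: [([-1.7], 69)]
t7 g [0.023, 0.024, 0.064] [0.042, 0.024, 0.064] y mm: [([-3.5], 19)]
s7 g [0.042, 0.024, 0.064] [0.042, 0, 0.024] x mm: [([4.9], 11), ([5.7], 21)]
s7 g [0.042, -0.024, 0] [0.042, 0.024, 0] x mm: [([-1.8], 35), ([-1.8], 29), ([-2.0], 29), ([-2.2], 30)]
s7 c [-0.042, 0.024, 0.064] [-0.042, 0.02, 0.064] x mm: [([0.5], 14)]
```

View pics/m7.png

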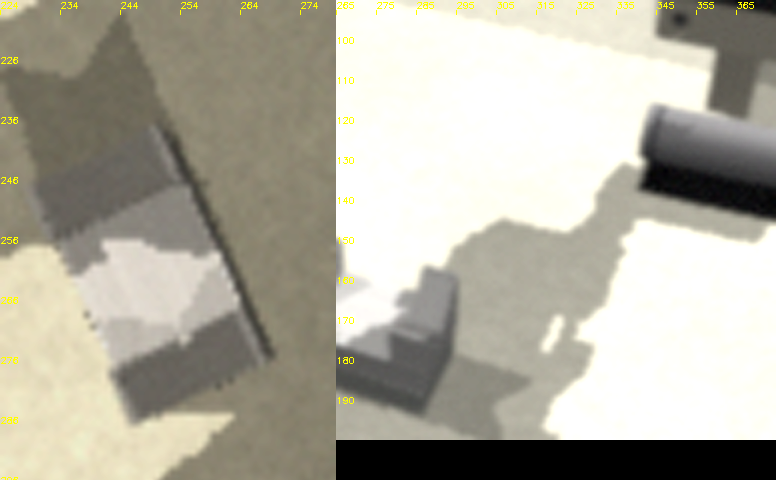

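Run:
```python
from h import *
y=np.radians(25.8); M=np.array([[np.cos(y),-np.sin(y),0],[np.sin(y),np.cos(y),0],[0,0,1]]); r=np.array([.5138,.0142,0])
for k in("scene0","s6","s7"):
    g=cv2.imread(f"pics/{k}.png").astype(np.float32); 
    for ch,G in(("g",g.mean(2)),("c",g[...,2]-g[...,0])):
      for c in((-.042,-.024),(.042,.024)):
        o=[]
        for z in np.arange(.062,.0,-.004):
            u,v=proj("scene",r+M@[*c,z])[0]; t=np.arange(-5,5.01,.1); row=cv2.remap(G,(u+t).astype(np.float32)[None],np.full((1,len(t)),v,np.float32),1).ravel()
            h=(row[:10].mean()+row[-10:].mean())/2; i=np.where(np.diff(np.sign(row-h)))[0]; o.append(round(float(t[i[0]]),1) if len(i)==1 else None)
        print(k,ch,c,o)
```

```text
scene0 g (-0.042, -0.024) [None, None, None, None, 3.7, 3.4, 2.8, 2.1, 1.1, 0.4, -0.7, -1.1, -1.2, -1.3, -1.5, -0.9]
scene0 g (0.042, 0.024) [None, 1.4, 3.0, None, None, None, None, None, None, -1.4, -0.9, -0.2, -0.1, -0.1, -0.2, -0.2]
scene0 c (-0.042, -0.024) [None, None, None, None, 3.8, 3.9, 3.1, 2.2, 1.3, 0.8, 0.1, -0.4, -0.5, -0.8, -0.5, -0.4]
scene0 c (0.042, 0.024) [None, None, None, None, None, None, None, None, None, -3.2, -1.8, -1.1, -1.0, -1.3, -1.2, -1.1]
s6 g (-0.042, -0.024) [0.8, 4.0, -0.1, 0.3, 0.2, 0.3, 0.5, 0.5, 0.6, 0.5, 0.2, -0.1, -0.2, -0.1, -0.0, 0.5]
s6 g (0.042, 0.024) [-1.2, 0.1, 0.2, 0.3, 0.4, 0.3, 0.3, 0.2, 0.2, 0.2, 0.1, -0.1, -0.4, -0.8, -1.0, -1.0]
s6 c (-0.042, -0.024) [0.2, 0.1, 0.4, 0.4, 0.4, 0.4, 0.4, 0.3, 0.8, 0.4, 0.2, -0.0, -0.0, -0.0, 0.1, 0.9]
s6 c (0.042, 0.024) [-0.3, 0.1, -0.1, -0.0, 0.2, 0.1, 0.1, 0.1, -0.3, -0.2, -0.2, -0.4, -1.0, -1.1, -1.2, -1.1]
s7 g (-0.042, -0.024) [-0.7, -0.3, -0.1, -0.1, -0.0, 0.1, 0.3, 0.5, 0.4, 0.3, 0.1, -0.3, -0.2, -0.1, -0.0, 0.6]
s7 g (0.042, 0.024) [0.1, 0.3, 0.3, 0.4, 0.5, 0.5, 0.5, 0.5, 0.4, 0.3, -0.1, -0.5, -0.8, -0.9, -0.9, -0.9]
s7 c (-0.042, -0.024) [0.1, -0.2, 0.1, -0.1, -0.1, 0.3, 0.3, 0.3, 0.1, -0.0, 0.2, -0.1, -0.0, -0.0, -0.0, 1.4]
s7 c (0.042, 0.024) [-0.4, -0.5, -0.3, -0.2, -0.3, -0.4, -0.3, -0.5, -0.4, -0.3, -0.7, -0.9, -1.2, -1.3, -1.1, -1.2]
```

Run:
```python
from h import *
y=np.radians(25.8); M=np.array([[np.cos(y),-np.sin(y),0],[np.sin(y),np.cos(y),0],[0,0,1]]); r=np.array([.5138,.0142,0])
A,B=proj("scene",r+M@[.042,-.024,.02])[0],proj("scene",r+M@[.042,.024,.02])[0]; e=B-A; n=np.array([-e[1],e[0]])/np.linalg.norm(e); t=np.arange(-6,6.1,.5); print(t)
for k in("scene0","s4","s5","s6","s7"):
    g=cv2.imread(f"pics/{k}.png").astype(np.float32).mean(2)
    for fs in((.15,.4),(.4,.6),(.6,.8)):
        v=np.mean([cv2.remap(g,*[(A+f*e+t[:,None]*n)[:,i:i+1].astype(np.float32) for i in(0,1)],1).ravel() for f in np.linspace(*fs,12)],0); print(k,fs,v.astype(int))
# top: both ends, full profile, riser then block
for k,z in(("top0",.02),("t6",.05),("t7",.05)):
    g=cv2.imread(f"pics/{k}.png").astype(np.float32); G=g[...,2]-g[...,0]
    for X in(.042,-.042):
        A,B=proj("top",r+M@[X,.018,z])[0],proj("top",r+M@[X,-.018,z])[0]; e=B-A; q=(proj("top",r+M@[X*1.1,.018,z])[0]-A); n=q/np.linalg.norm(q); t=np.arange(-6,6.1,.5)
        v=np.mean([cv2.remap(G,*[(A+f*e+t[:,None]*n)[:,i:i+1].astype(np.float32) for i in(0,1)],1).ravel() for f in np.linspace(0,1,30)],0); print(k,X,"outward",n.round(2),v.round(0).astype(int))
```

```text
[-6.  -5.5 -5.  -4.5 -4.  -3.5 -3.  -2.5 -2.  -1.5 -1.  -0.5  0.   0.5
  1.   1.5  2.   2.5  3.   3.5  4.   4.5  5.   5.5  6. ]
scene0 (0.15, 0.4) [132 132 132 132 132 132 131 130 128 120 109  96  84  82  89 102 116 127
 134 138 139 139 139 139 140]
scene0 (0.4, 0.6) [131 131 131 131 131 131 131 129 125 118 108  95  84  81  90 104 119 131
 139 142 143 142 141 141 140]
scene0 (0.6, 0.8) [131 131 131 131 131 130 130 129 125 118 107  96  89  92 104 118 131 140
 145 146 147 147 147 146 146]
s4 (0.15, 0.4) [ 61  64  67  70  74  78  84  92  99 103 102  95  89  90  99 114 130 143
 151 155 156 156 156 156 156]
s4 (0.4, 0.6) [ 78  82  84  85  85  85  88  93  98 101  99  94  88  90 101 117 133 146
 155 159 160 159 159 158 157]
s4 (0.6, 0.8) [ 89  90  91  90  88  87  90  94  99 102 100  95  92  96 108 123 137 147
 153 156 157 157 157 157 156]
s5 (0.15, 0.4) [ 59  60  60  60  61  63  66  69  72  74  76  78  81  87  99 115 130 143
 151 155 156 156 156 156 156]
s5 (0.4, 0.6) [ 64  66  69  72  77  80  82  84  83  82  81  80  82  89 101 117 133 147
 155 159 160 160 159 158 156]
s5 (0.6, 0.8) [108 10
[... 679 characters left out ...]
4 54 56 61 69 78 85 90 92 92 92 92 92 91
 91]
top0 0.042 outward [-0.41 -0.91] [10 10 10 10  9  9  9 11 14 18 20 20 21 21 21 21 21 21 21 22 22 23 24 24
 23]
top0 -0.042 outward [0.41 0.91] [ 9  9  9 10 10 10 10  9  9  9  9  9  9  9  9 11 12 14 15 16 17 18 20 22
 23]
t6 0.042 outward [-0.41 -0.91] [10 10 10 10 10 10 10 10 10 11 13 16 19 22 23 23 23 23 23 23 23 23 24 24
 24]
t6 -0.042 outward [0.41 0.91] [ 7  7  7  7  7  7  7  7  7  7  7  7  7  8  8 10 13 15 16 16 16 17 17 17
 17]
t7 0.042 outward [-0.41 -0.91] [ 7  7  7  7  7  7  7  7  8  9 11 12 13 13 13 13 13 13 13 13 13 13 13 13
 13]
t7 -0.042 outward [0.41 0.91] [ 7  7  7  7  7  7  7  7  7  7  7  7  7  8  9 11 14 17 18 19 20 20 21 22
 22]
```

Call:
play_rows:
  motion:
    - {"x":0.0,"y":0.0,"z":0.8,"rx":0.0,"ry":0.0,"rz":0.0}
    - {"x":0.0,"y":0.0,"z":0.8,"rx":0.0,"ry":0.0,"rz":0.0}
    - {"x":0.0,"y":0.0,"z":0.8,"rx":0.0,"ry":0.0,"rz":0.0}
    - {"x":0.0,"y":0.0,"z":0.7,"rx":0.0,"ry":0.0,"rz":0.0}
    - {"x":0.0,"y":0.0,"z":0.5,"rx":0.0,"ry":0.0,"rz":0.0}
    - {"x":0.0,"y":0.0,"z":0.3,"rx":0.0,"ry":0.0,"rz":0.0}
    - {"x":0.0,"y":0.0,"z":0.0,"rx":0.0,"ry":0.0,"rz":0.0}

```text
clock: 19.62
tool_pos: [0.5489, 0.2512, 0.0087]
orientation: [180.0, 0.0, 30.6]
force: [-0.5, -0.2, -0.0]
opening: 0.0874
gripper_force: 0.0
```

Call:
play_rows:
  motion:
    - {"x":0.0,"y":0.0,"z":0.0,"rx":0.0,"ry":0.0,"rz":0.0}
    - {"x":0.0,"y":0.0,"z":0.0,"rx":0.0,"ry":0.0,"rz":0.0}
    - {"x":0.0,"y":0.0,"z":0.0,"rx":0.0,"ry":0.0,"rz":0.0}
    - {"x":0.0,"y":0.0,"z":0.0,"rx":0.0,"ry":0.0,"rz":0.0}
    - {"x":0.0,"y":0.0,"z":0.0,"rx":0.0,"ry":0.0,"rz":0.0}
    - {"x":0.0,"y":0.0,"z":0.0,"rx":0.0,"ry":0.0,"rz":0.0}
  fingers: -1.0

```text
clock: 20.38
tool_pos: [0.5491, 0.253, 0.0095]
orientation: [-179.9, -0.1, 30.6]
force: [-4.3, 6.2, 2.1]
opening: 0.0334
gripper_force: 3.2
```

Call:
play_rows:
  motion:
    - {"x":0.0,"y":0.0,"z":0.0,"rx":0.0,"ry":0.0,"rz":0.0}
    - {"x":0.0,"y":0.0,"z":0.0,"rx":0.0,"ry":0.0,"rz":0.0}
    - {"x":0.0,"y":0.0,"z":-0.4,"rx":0.0,"ry":0.0,"rz":0.0}
    - {"x":0.0,"y":0.0,"z":-0.8,"rx":0.0,"ry":0.0,"rz":0.0}
    - {"x":0.0,"y":0.0,"z":-1.0,"rx":0.0,"ry":0.0,"rz":0.0}
    - {"x":0.0,"y":0.0,"z":-1.0,"rx":0.0,"ry":0.0,"rz":0.0}
    - {"x":0.0,"y":0.0,"z":-0.6,"rx":0.0,"ry":0.0,"rz":0.0}
    - {"x":0.0,"y":0.0,"z":0.0,"rx":0.0,"ry":0.0,"rz":0.0}

```text
clock: 21.38
tool_pos: [0.5494, 0.2516, 0.1051]
orientation: [-180.0, -0.1, 30.6]
force: [0.6, -0.8, -2.5]
opening: 0.0313
gripper_force: 30.0
```

```bash
python3 -c "
from h import *
plan(.5148,.0160,.10,25.9)"
```

```text
t 21.38 units xyz [-5.99  7.4   0.19] rot [-0.01 -0.03  1.18] pos [0.5494 0.2516 0.1051] rpy [-1.7998e+02 -1.1000e-01  3.0620e+01] F [ 0.6 -0.8 -2.5] open 0.0313
```

Call:
play_rows:
  motion:
    - {"x":-0.5,"y":0.6,"z":0.0,"rx":0.0,"ry":0.0,"rz":0.0}
    - {"x":-0.8,"y":1.0,"z":0.0,"rx":0.0,"ry":0.0,"rz":0.0}
    - {"x":-0.8,"y":1.0,"z":0.0,"rx":0.0,"ry":0.0,"rz":0.0}
    - {"x":-0.8,"y":1.0,"z":0.0,"rx":0.0,"ry":0.0,"rz":0.0}
    - {"x":-0.8,"y":1.0,"z":0.0,"rx":0.0,"ry":0.0,"rz":0.0}
    - {"x":-0.8,"y":1.0,"z":0.0,"rx":0.0,"ry":0.0,"rz":0.0}
    - {"x":-0.8,"y":1.0,"z":0.0,"rx":0.0,"ry":0.0,"rz":0.0}
    - {"x":-0.5,"y":0.6,"z":0.0,"rx":0.0,"ry":0.0,"rz":0.0}
    - {"x":-0.2,"y":0.2,"z":0.0,"rx":0.0,"ry":0.0,"rz":0.6}
    - {"x":0.0,"y":0.0,"z":0.0,"rx":0.0,"ry":0.0,"rz":0.6}
    - {"x":0.0,"y":0.0,"z":0.6,"rx":0.0,"ry":0.0,"rz":0.0}
    - {"x":0.0,"y":0.0,"z":0.0,"rx":0.0,"ry":0.0,"rz":0.0}

```text
clock: 22.88
tool_pos: [0.513, 0.0156, 0.0872]
orientation: [-180.0, 0.2, 25.9]
force: [1.1, 0.4, -1.6]
opening: 0.0312
gripper_force: 30.0
```

```bash
python3 -c "
from h import *
plan(.5141,.0151,.0475,25.9)
s=cams.snapshot('scene'); cv2.imwrite('pics/s8.png',s)
"
```

```text
t 22.88 units xyz [0.04 0.04 1.59] rot [-0.01  0.05 -0.01] pos [0.513  0.0156 0.0872] rpy [-179.97    0.18   25.86] F [ 1.1  0.4 -1.6] open 0.0312
```

Call:
play_rows:
  motion:
    - {"x":0.04,"y":0.04,"z":0.2,"rx":0.0,"ry":0.0,"rz":0.0}
    - {"x":0.0,"y":0.0,"z":0.5,"rx":0.0,"ry":0.0,"rz":0.0}
    - {"x":0.0,"y":0.0,"z":0.4,"rx":0.0,"ry":0.0,"rz":0.0}
    - {"x":0.0,"y":0.0,"z":0.2,"rx":0.0,"ry":0.0,"rz":0.0}
    - {"x":0.0,"y":0.0,"z":0.0,"rx":0.0,"ry":0.0,"rz":0.0}

```text
clock: 23.55
tool_pos: [0.5152, 0.0151, 0.056]
orientation: [-180.0, 0.1, 25.8]
force: [0.5, -0.3, -0.7]
opening: 0.0307
gripper_force: 30.0
```

Call:
play_rows:
  motion:
    - {"x":0.0,"y":0.0,"z":0.12,"rx":0.0,"ry":0.0,"rz":0.0}
    - {"x":0.0,"y":0.0,"z":0.08,"rx":0.0,"ry":0.0,"rz":0.0}
    - {"x":0.0,"y":0.0,"z":0.0,"rx":0.0,"ry":0.0,"rz":0.0}

```text
clock: 23.92
tool_pos: [0.5155, 0.0152, 0.0516]
orientation: [-180.0, 0.0, 25.8]
force: [-0.4, 0.7, -1.1]
opening: 0.0311
gripper_force: 30.0
```

Call:
play_rows:
  motion:
    - {"x":0.0,"y":0.0,"z":0.06,"rx":0.0,"ry":0.0,"rz":0.0}
    - {"x":0.0,"y":0.0,"z":0.0,"rx":0.0,"ry":0.0,"rz":0.0}
    - {"x":0.0,"y":0.0,"z":0.0,"rx":0.0,"ry":0.0,"rz":0.0}

```text
clock: 24.3
tool_pos: [0.5155, 0.0153, 0.0501]
orientation: [180.0, -0.0, 25.8]
force: [-0.1, -0.9, -2.2]
opening: 0.0313
gripper_force: 30.0
```

Run:
```python
from h import *
plan(.5141,.0151,.0475,25.9)
s=np.mean([cams.snapshot("scene") for _ in range(3)],0); cv2.imwrite("pics/s9.png",s.astype(np.uint8))
cv2.imwrite("pics/m9.png",crop(s.astype(np.uint8),(273,165),72,60,10))
y=np.radians(25.8); M=np.array([[np.cos(y),-np.sin(y),0],[np.sin(y),np.cos(y),0],[0,0,1]]); r=np.array([.5138,.0142,0])
for q in((.046,0,.0826),(-.046,0,.0826),(.046,.016,.0666),(.046,0,.0506),(.046,-.016,.0666),(-.046,-.016,.0666),(.042,.024,.064),(-.042,-.024,.064)): print(q,proj("scene",r+M@q).round(1))
```

```text
t 24.3 units xyz [-0.05 -0.02  0.1 ] rot [ 0.   -0.   -0.02] pos [0.5155 0.0153 0.0501] rpy [180.    -0.    25.83] F [-0.1 -0.9 -2.2] open 0.0313
(0.046, 0, 0.0826) [[293.  161.5]]
(-0.046, 0, 0.0826) [[250.9 148.2]]
(0.046, 0.016, 0.0666) [[295.9 161.1]]
(0.046, 0, 0.0506) [[292.8 171.8]]
(0.046, -0.016, 0.0666) [[289.9 172.5]]
(-0.046, -0.016, 0.0666) [[248.1 159. ]]
(0.042, 0.024, 0.064) [[295.5 158.6]]
(-0.042, -0.024, 0.064) [[248.3 163.2]]
```

View pics/m9.png

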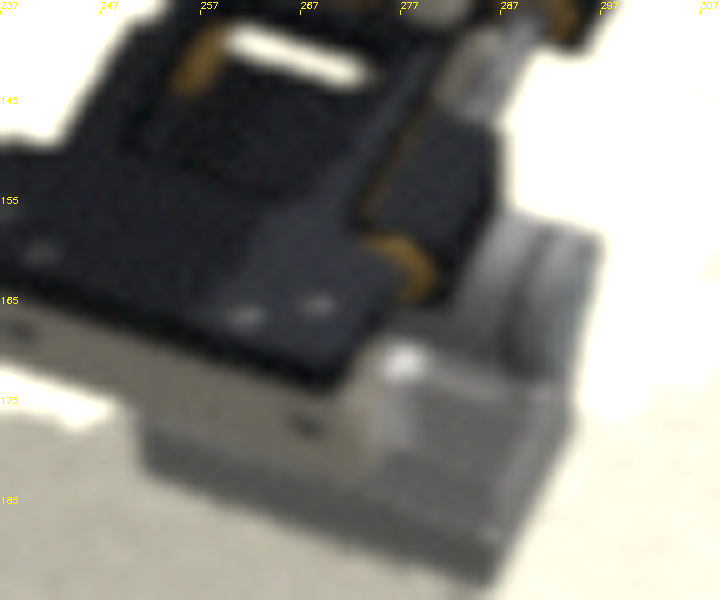

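The held lens's +x end is at about (297,159) in the scene view, 1–2 mm too far along +x. I'll shift it back, seat it, release, and check.

Call:
play_rows:
  motion:
    - {"x":-0.05,"y":0.0,"z":0.0,"rx":0.0,"ry":0.0,"rz":0.0}
    - {"x":0.0,"y":0.0,"z":0.03,"rx":0.0,"ry":0.0,"rz":0.0}
    - {"x":0.0,"y":0.0,"z":0.0,"rx":0.0,"ry":0.0,"rz":0.0}

```text
clock: 24.82
tool_pos: [0.5143, 0.0147, 0.0492]
orientation: [-180.0, 0.0, 25.8]
force: [-0.2, -0.2, -2.3]
opening: 0.0312
gripper_force: 30.0
```

Call:
play_rows:
  motion:
    - {"x":0.0,"y":0.0,"z":0.04,"rx":0.0,"ry":0.0,"rz":0.0}
    - {"x":0.0,"y":0.0,"z":0.0,"rx":0.0,"ry":0.0,"rz":0.0}

```text
clock: 25.08
tool_pos: [0.5143, 0.0147, 0.0482]
orientation: [-180.0, 0.0, 25.8]
force: [0.6, -0.7, -1.5]
opening: 0.0315
gripper_force: 30.0
```

Call:
play_rows:
  motion:
    - {"x":0.0,"y":0.0,"z":0.05,"rx":0.0,"ry":0.0,"rz":0.0}
    - {"x":0.0,"y":0.0,"z":0.0,"rx":0.0,"ry":0.0,"rz":0.0}

```text
clock: 25.32
tool_pos: [0.5144, 0.0147, 0.047]
orientation: [-180.0, 0.0, 25.8]
force: [0.3, -0.3, -1.3]
opening: 0.0315
gripper_force: 30.0
```

Call:
play_rows:
  motion:
    - {"x":0.0,"y":0.0,"z":0.05,"rx":0.0,"ry":0.0,"rz":0.0}
    - {"x":0.0,"y":0.0,"z":0.0,"rx":0.0,"ry":0.0,"rz":0.0}

```text
clock: 25.58
tool_pos: [0.5147, 0.015, 0.0462]
orientation: [180.0, -0.0, 25.9]
force: [-1.0, 2.3, 3.3]
opening: 0.0314
gripper_force: 30.0
```

Call:
play_rows:
  motion:
    - {"x":0.0,"y":0.0,"z":0.0,"rx":0.0,"ry":0.0,"rz":0.0}
    - {"x":0.0,"y":0.0,"z":0.0,"rx":0.0,"ry":0.0,"rz":0.0}
    - {"x":0.0,"y":0.0,"z":-0.2,"rx":0.0,"ry":0.0,"rz":0.0}
    - {"x":0.0,"y":0.0,"z":-0.8,"rx":0.0,"ry":0.0,"rz":0.0}
    - {"x":0.0,"y":0.0,"z":-1.0,"rx":0.0,"ry":0.0,"rz":0.0}
    - {"x":0.0,"y":-0.8,"z":-0.6,"rx":0.0,"ry":0.0,"rz":0.0}
    - {"x":0.0,"y":-1.0,"z":0.0,"rx":0.0,"ry":0.0,"rz":0.0}
    - {"x":0.0,"y":-1.0,"z":0.0,"rx":0.0,"ry":0.0,"rz":0.0}
    - {"x":0.0,"y":-1.0,"z":0.0,"rx":0.0,"ry":0.0,"rz":0.0}
    - {"x":0.0,"y":-1.0,"z":0.0,"rx":0.0,"ry":0.0,"rz":0.0}
    - {"x":0.0,"y":-1.0,"z":0.0,"rx":0.0,"ry":0.0,"rz":0.0}
    - {"x":0.0,"y":-1.0,"z":0.0,"rx":0.0,"ry":0.0,"rz":0.0}
    - {"x":0.0,"y":-1.0,"z":0.0,"rx":0.0,"ry":0.0,"rz":0.0}
    - {"x":0.0,"y":-0.4,"z":0.0,"rx":0.0,"ry":0.0,"rz":0.0}
    - {"x":0.0,"y":0.0,"z":0.0,"rx":0.0,"ry":0.0,"rz":0.0}
  fingers: 1.0

```text
clock: 27.45
tool_pos: [0.425, 0.1995, 0.111]
orientation: [180.0, -0.0, 25.9]
force: [-0.5, 0.5, 0.1]
opening: 0.0877
gripper_force: 0.0
```

Run:
```python
from h import *
plan(.5147,.0150,.12,25.8)
t=np.mean([cams.snapshot("top") for _ in range(3)],0);s=np.mean([cams.snapshot("scene") for _ in range(3)],0); cv2.imwrite("pics/s10.png",s.astype(np.uint8)); cv2.imwrite("pics/t10.png",t.astype(np.uint8))
y=np.radians(25.8); M=np.array([[np.cos(y),-np.sin(y),0],[np.sin(y),np.cos(y),0],[0,0,1]]); r=np.array([.5138,.0142,0])
ts=np.arange(-8,8.1,.5)*1e-3
# profiles along x (mm from nominal lens end) for the barrel's top lines and for the block's jaw flat tops
def px(n,im,X,ys,zf):
    for ch in "gc":
        g=im.astype(np.float32); g=g.mean(2) if ch=="g" else g[...,2]-g[...,0]
        v=np.mean([[cv2.getRectSubPix(g.astype(np.float32),(1,1),tuple(map(float,proj(n,r+M@[X+d,yy,zf(yy)])[0])))[0,0] for d in ts] for yy in ys],0)
        print(n,ch,X,"y",ys[0],v.round(0).astype(int).tolist())
zl=lambda yy:.0666+np.sqrt(.016**2-yy**2)
for n,im in(("top",t),("scene",s)):
    for X in(.046,-.046): px(n,im,X,np.linspace(-.008,.008,7),zl)
    for X in(.042,-.042): px(n,im,X,np.linspace(.0205,.0235,3) if n=="top" else np.linspace(-.0235,-.0205,3),lambda _:.064)
```

```text
t 27.45 units xyz [ 0.01  8.21 -0.36] rot [ 0.   -0.    0.02] pos [0.425  0.1995 0.111 ] rpy [ 1.800e+02 -1.000e-02  2.589e+01] F [-0.5  0.5  0.1] open 0.0877
top g 0.046 y -0.008 [60, 64, 69, 74, 78, 81, 83, 84, 85, 86, 88, 90, 94, 99, 105, 110, 114, 117, 118, 119, 120, 120, 120, 120, 119, 119, 119, 119, 119, 119, 119, 119, 119]
top c 0.046 y -0.008 [4, 4, 5, 6, 6, 6, 6, 7, 7, 7, 8, 9, 10, 13, 16, 18, 20, 22, 23, 23, 23, 23, 23, 23, 23, 23, 23, 23, 23, 23, 23, 23, 23]
top g -0.046 y -0.008 [82, 82, 82, 82, 82, 83, 83, 83, 84, 84, 84, 83, 82, 78, 72, 66, 61, 57, 54, 52, 51, 50, 50, 48, 46, 43, 41, 38, 37, 36, 37, 39, 41]
top c -0.046 y -0.008 [17, 17, 17, 17, 17, 17, 17, 17, 17, 16, 15, 14, 12, 11, 9, 8, 7, 6, 5, 5, 4, 4, 4, 4, 4, 4, 3, 3, 3, 3, 3, 3, 4]
top g 0.042 y 0.0205 [128, 126, 126, 127, 129, 130, 132, 134, 136, 137, 138, 139, 139, 140, 141, 141, 141, 141, 141, 142, 142, 142, 142, 143, 143, 142, 142, 142, 141, 141, 141, 141, 140]
top c 0.042 y 0.0205 [15, 15, 15, 16, 16, 16, 16, 16, 17, 18, 20, 21, 23, 24, 25, 25, 26, 26, 26, 26, 26, 25, 25, 24, 24, 24, 25, 25, 26, 26, 26, 26
[... 801 characters left out ...]
, 11, 11, 11, 11, 11, 11, 11, 11, 11, 10, 10, 10, 10, 10, 9, 8, 8, 7, 6, 5, 4, 3, 2, 2, 1, 1, 1, 0, 0, 0, 0, 0]
scene g 0.042 y -0.0235 [90, 89, 88, 87, 87, 86, 85, 84, 83, 82, 81, 80, 78, 75, 72, 70, 67, 65, 63, 61, 59, 58, 58, 58, 59, 60, 62, 64, 65, 67, 68, 69, 70]
scene c 0.042 y -0.0235 [3, 2, 2, 2, 2, 2, 2, 2, 2, 2, 2, 2, 2, 2, 2, 1, 1, 1, 1, 1, 1, 1, 1, 1, 1, 1, 1, 2, 2, 2, 2, 2, 2]
scene g -0.042 y -0.0235 [105, 105, 105, 105, 105, 105, 105, 104, 104, 104, 103, 102, 101, 99, 97, 96, 94, 91, 89, 87, 86, 84, 83, 83, 82, 82, 82, 82, 82, 83, 83, 82, 82]
scene c -0.042 y -0.0235 [11, 11, 11, 11, 11, 11, 11, 11, 11, 10, 10, 10, 9, 9, 8, 7, 7, 6, 5, 4, 4, 3, 3, 3, 2, 2, 2, 2, 2, 2, 2, 2, 2]
```

```bash
python3 -c "
from h import *
plan(.5157,.0159,.0316,25.8)"
```

```text
t 27.75 units xyz [0.08 8.16 3.17] rot [ 0.  0. -0.] pos [0.4253 0.1987 0.1108] rpy [1.7999e+02 1.0000e-02 2.5780e+01] F [ 0.5 -0.8 -0.4] open 0.0878
```

Call:
play_rows:
  motion:
    - {"x":0.08,"y":0.96,"z":0.0,"rx":0.0,"ry":0.0,"rz":0.0}
    - {"x":0.0,"y":1.0,"z":0.0,"rx":0.0,"ry":0.0,"rz":0.0}
    - {"x":0.0,"y":1.0,"z":0.0,"rx":0.0,"ry":0.0,"rz":0.0}
    - {"x":0.0,"y":1.0,"z":0.0,"rx":0.0,"ry":0.0,"rz":0.0}
    - {"x":0.0,"y":1.0,"z":0.0,"rx":0.0,"ry":0.0,"rz":0.0}
    - {"x":0.0,"y":1.0,"z":0.0,"rx":0.0,"ry":0.0,"rz":0.0}
    - {"x":0.0,"y":1.0,"z":0.0,"rx":0.0,"ry":0.0,"rz":0.0}
    - {"x":0.0,"y":0.8,"z":0.0,"rx":0.0,"ry":0.0,"rz":0.0}
    - {"x":0.0,"y":0.4,"z":0.0,"rx":0.0,"ry":0.0,"rz":0.0}
    - {"x":0.0,"y":0.0,"z":0.6,"rx":0.0,"ry":0.0,"rz":0.0}
    - {"x":0.0,"y":0.0,"z":0.9,"rx":0.0,"ry":0.0,"rz":0.0}
    - {"x":0.0,"y":0.0,"z":0.9,"rx":0.0,"ry":0.0,"rz":0.0}
    - {"x":0.0,"y":0.0,"z":0.5,"rx":0.0,"ry":0.0,"rz":0.0}
    - {"x":0.0,"y":0.0,"z":0.27,"rx":0.0,"ry":0.0,"rz":0.0}
    - {"x":0.0,"y":0.0,"z":0.0,"rx":0.0,"ry":0.0,"rz":0.0}

```text
clock: 29.62
tool_pos: [0.5157, 0.0167, 0.0313]
orientation: [180.0, 0.0, 25.8]
force: [0.3, 0.1, -0.3]
opening: 0.0875
gripper_force: 0.0
```

Call:
play_rows:
  motion:
    - {"x":0.0,"y":0.0,"z":0.0,"rx":0.0,"ry":0.0,"rz":0.0}
    - {"x":0.0,"y":0.0,"z":0.0,"rx":0.0,"ry":0.0,"rz":0.0}
    - {"x":0.0,"y":0.0,"z":0.0,"rx":0.0,"ry":0.0,"rz":0.0}
    - {"x":0.0,"y":0.0,"z":0.0,"rx":0.0,"ry":0.0,"rz":0.0}
    - {"x":0.0,"y":0.0,"z":0.0,"rx":0.0,"ry":0.0,"rz":0.0}
  fingers: -1.0

```text
clock: 30.25
tool_pos: [0.5159, 0.0164, 0.0317]
orientation: [180.0, -0.0, 25.8]
force: [-0.6, 0.0, 1.9]
opening: 0.0478
gripper_force: 30.0
```

Call:
play_rows:
  motion:
    - {"x":0.0,"y":0.0,"z":-0.12,"rx":0.0,"ry":0.0,"rz":0.0}
    - {"x":0.0,"y":0.0,"z":0.0,"rx":0.0,"ry":0.0,"rz":0.0}
    - {"x":-0.042,"y":0.02,"z":0.0,"rx":0.0,"ry":0.0,"rz":0.0}
    - {"x":0.0,"y":0.0,"z":0.0,"rx":0.0,"ry":0.0,"rz":0.0}
    - {"x":0.0,"y":0.0,"z":0.09,"rx":0.0,"ry":0.0,"rz":0.0}
    - {"x":0.0,"y":0.0,"z":0.04,"rx":0.0,"ry":0.0,"rz":0.0}
    - {"x":0.0,"y":0.0,"z":0.0,"rx":0.0,"ry":0.0,"rz":0.0}

```text
clock: 31.12
tool_pos: [0.515, 0.0156, 0.0317]
orientation: [180.0, -0.0, 25.8]
force: [-2.5, 1.0, 1.8]
opening: 0.0471
gripper_force: 30.0
```

Call:
play_rows:
  motion:
    - {"x":0.0,"y":0.0,"z":0.0,"rx":0.0,"ry":0.0,"rz":0.0}
    - {"x":0.0,"y":0.0,"z":0.0,"rx":0.0,"ry":0.0,"rz":0.0}
    - {"x":0.0,"y":0.0,"z":-0.3,"rx":0.0,"ry":0.0,"rz":0.0}
    - {"x":0.0,"y":0.0,"z":-0.3,"rx":0.0,"ry":0.0,"rz":0.0}
    - {"x":0.0,"y":0.0,"z":0.0,"rx":0.0,"ry":0.0,"rz":0.0}
  fingers: 1.0

```text
clock: 31.75
tool_pos: [0.5158, 0.0158, 0.0473]
orientation: [180.0, -0.1, 25.8]
force: [-1.1, -0.3, 0.4]
opening: 0.0867
gripper_force: 0.0
```

Call:
play_rows:
  motion:
    - {"x":0.0,"y":0.0,"z":0.0,"rx":0.0,"ry":0.0,"rz":0.0}
    - {"x":0.0,"y":0.0,"z":0.0,"rx":0.0,"ry":0.0,"rz":0.0}
    - {"x":0.0,"y":0.0,"z":0.0,"rx":0.0,"ry":0.0,"rz":0.0}
    - {"x":0.0,"y":0.0,"z":0.0,"rx":0.0,"ry":0.0,"rz":0.0}
    - {"x":0.0,"y":0.0,"z":0.0,"rx":0.0,"ry":0.0,"rz":0.0}
    - {"x":0.0,"y":0.0,"z":0.0,"rx":0.0,"ry":0.0,"rz":0.0}
    - {"x":0.0,"y":0.0,"z":0.0,"rx":0.0,"ry":0.0,"rz":0.0}
  fingers: -1.0

```text
clock: 32.62
tool_pos: [0.515, 0.0156, 0.0463]
orientation: [-180.0, 0.0, 25.8]
force: [-0.0, 0.2, -1.6]
opening: 0.0315
gripper_force: 30.0
```

Call:
play_rows:
  motion:
    - {"x":-0.054,"y":0.0,"z":-0.03,"rx":0.0,"ry":0.0,"rz":0.0}
    - {"x":0.0,"y":0.0,"z":0.0,"rx":0.0,"ry":0.0,"rz":0.0}
    - {"x":0.0,"y":0.0,"z":0.03,"rx":0.0,"ry":0.0,"rz":0.0}
    - {"x":0.0,"y":0.0,"z":0.02,"rx":0.0,"ry":0.0,"rz":0.0}
    - {"x":0.0,"y":0.0,"z":0.0,"rx":0.0,"ry":0.0,"rz":0.0}

```text
clock: 33.25
tool_pos: [0.514, 0.0151, 0.0462]
orientation: [180.0, -0.0, 25.8]
force: [-2.1, 1.5, 5.1]
opening: 0.031
gripper_force: 30.0
```

Call:
play_rows:
  motion:
    - {"x":0.0,"y":-0.008,"z":0.02,"rx":0.0,"ry":0.0,"rz":0.0}
    - {"x":0.0,"y":0.0,"z":0.0,"rx":0.0,"ry":0.0,"rz":0.0}
    - {"x":0.0,"y":0.0,"z":0.0,"rx":0.0,"ry":0.0,"rz":0.0}

```text
clock: 33.62
tool_pos: [0.5142, 0.0152, 0.0462]
orientation: [180.0, -0.1, 25.9]
force: [-3.4, -0.2, 8.2]
opening: 0.0315
gripper_force: 30.0
```

Run:
```python
from h import *
plan(.514,.0151,.0462,25.8)
F=[]
for _ in range(3): s=cams.snapshot("scene"); F.append(ctrl.get_obs()["force"])
print(np.round(F,1))
cv2.imwrite("pics/s11.png",s)
```

```text
t 33.62 units xyz [-0.01 -0.   -0.  ] rot [ 0.01 -0.01  0.02] pos [0.5142 0.0152 0.0462] rpy [ 1.7997e+02 -5.0000e-02  2.5860e+01] F [-3.4 -0.2  8.2] open 0.0315
[[-3.3 -0.3 10.1]
 [-3.5  0.6  8.8]
 [-3.6 -0.   9. ]]
```

```bash
python3 -c "
from plant import workorder; print(workorder.close_job())"
```

```text
the job is handed in; nothing more can be done
None
```

I handed the job in at about 34 s, with the gripper still pressing the lens barrel into the V at about 9–10 N. By estimate, the V-block sits within about 1 mm of flush and the barrel is centred to within about 1 mm; I made small final shifts to both and could not measure either afterwards.

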